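Clear the tray, set the jar and key the rice container

ROBOT

A 6-joint arm with a two-finger parallel gripper is mounted at the origin on the work surface. World frame = base frame: x ahead of the robot, y to its left, z up, the work surface at z = 0. Lengths are in m, angles in rad, forces in N, time in s.
With the tool pointing down it reaches from about 0.4 to 0.925 m from the base axis. Payload 3.4 kg.
Tool frame: the origin (TCP) lies midway between the tips of the shut fingers; the grasp point (between the pads) lies 19 mm behind it (manip.hold_point_z is the distance from the TCP to the grasp point, in m); z points along the fingers, y is the direction in which the jaws open and shut (so a half turn about z gives the same grasp; the last joint's range is limited). The gripper opens to 85 mm and grips with 20 to 120 N. Pads are 22 mm wide; open, the fingers measure 114 mm over their backs; the gripper's body (76 mm by 85 mm) begins 54 mm behind the grasp point. The pads swing forward as they close: fully open they stand 13 mm farther back than shut.
Start: joints at [-1.323, 0.307, 1.506, -0, 1.328, -0.073], TCP at [0.182, -0.545, 0.231] pointing down, gripper open.
Joint ranges: [-3.12, 3.12], [-1.05, 2.28], [0.14, 2.33], [-1.42, 4.57], [0.1, 2.73], [-2.68, 2.68]. Speed limits (rad/s): [2.57, 2.57, 3.14, 3.14, 3.14, 3.14].

INTERFACE

Orientations are given as a 3x3 rotation matrix whose columns are the frame's x, y, z axes.
In Python, from plant import manip gives the robot as it stands. The module is installed in compiled form; this text tells all that it offers.
- The arm moves only by the tool apply_moves, never from a script. Its argument "steps" is a list of rows, each an object with "dp": the shift along the tool's x, y, z in m, a list of three; "yaw": the turn about the tool's z in rad; "jaw": the finger opening in m, from 0 to 0.0854. In form: [{"dp": [x, y, z], "yaw": yaw, "jaw": jaw}, ...]. A call has 1 to 10 rows; each row is the pose to reach, as a shift and turn from the pose commanded when the call began, along the tool's axes at that moment; what a row does not reach only later rows make up. A row lasts 1/8 s, in which the tool goes at most 62.5 mm and 10.7 degrees, less where a joint would pass 70% of its speed; a pose out of reach is approached as far as the arm can. A call with a gripper value outside its range is refused whole. The fingers move at their own pace and stop on an object; "force" is the grip in N (left out, the last holds). Time passes only in rows, so rows that repeat a pose let the fingers close. It gives the time, the measured TCP pose, the force and the opening at its end, in the units of the state.
- manip.get_obs(): the state, without advancing time (a new reading comes with each control period).
- manip.capture(name): name is "scene" or "top" or "wrist"; returns the picture (420x560x3 uint8, red, green, blue); there is no depth.
- manip.camera_params(name): a dict with "fx", "fy", "cx", "cy" (pixels), "T" (4x4, takes a point from camera to world coordinates). Camera axes: x right, y down, z forward; pixel columns grow to the right and rows downward; lengths in m; the calibration is good to about 2 mm. A picture is of the moment at which its call begins: read the wrist's pose just before it. camera_params takes no time and is no camera call; for the wrist camera it gives the pose at the moment of the call.
- manip.sign_off(): hands the job in, once; it reports no verdict.
The state is a dict: "t": time; "q": joint angles; "dq": joint speeds; "effort": joint torques, N m; "ee_pos": TCP position; "orientation": TCP orientation; "ft_force": force on the tool from outside, world axes, zero at the start; "ft_torque": the same for the moment, N m; "gripper_width": opening from 0.0 (shut) to 1.0 (fully open).
Only numpy, scipy, OpenCV 4.12 (cv2) and the standard library are available. Lean on these libraries where they do the work, as an engineer would, in place of code of your own. Each camera call takes 0.05 s, during which the arm holds its last target. There are 200 camera calls.

TASK

Make the rice container ready and run its hatch: put the stone pestle that was left on its tray back into the mortar, foot down in the bowl, and stand the empty open glass jar upright on the ring mark below the hatch, lowering both gently rather than dropping them. Then press the keys on the sloping panel one at a time, letting each come up before the next: the square one, the round one, and last the bar, which you hold fully in for a good second so that the hatch stands open over the jar, then let go. Leave the other things on the counter where they are, and the mortar too.

Things in the scene. Friction and masses are not known exactly. Their poses are not given: they have to be found in the camera images.
- container: Stainless rice container, fixed, mid-counter. Origin: on the counter at the foot and middle of its flat front; x points level into it, away from the robot, z up; yaw varies. In its frame, mm: width y -105..105; lower part x 0..240, z 0..165; hopper above x 75..240 up to z 272; between them the sloping key panel. Tray in front: x -100..0, y -60..60, 8 high.
- panel (a point): Middle of the sloping key panel (container frame x 37, z 194 mm). The panel runs from (x 0, z 165) to (x 75, z 224); its outward normal leans 38 deg from vertical towards the robot. Above it the lid (z 272..295, its black grip up to 307) juts forward to x 37, so a tool cannot come straight down. Frame upright, as the container's.
- spot (a point): Centre of the ring mark (72 mm across) on the tray, on the tray's upper face (8 mm above the counter), 50 mm in front of the container's face, right below the hatch. Its frame is upright, turned with the container's yaw. 
- hatch (a joint): Small stainless flap (66 wide, 40 high) in the container's front face, hinged along its upper edge 157 mm above the counter; 0 closed, grows as its lower edge swings out towards the robot, to about 0.9 rad (then its edge is 35 mm out and 131 mm above the counter). It is driven by the bar key only.
- key_square_top (a point): Middle of the upper face of the square key (30 x 30 mm, white plastic, 11 mm proud of the panel). The three keys stand in a row across the panel, 60 mm apart, in an order that varies. They are pressed along the panel's normal: direction (0.616, 0, -0.788) in this frame. Its frame is upright, turned with the container's yaw. The point moves with the key.
- key_round_top (a point): The same for the round key (30 mm diameter, 11 mm proud).
- key_bar_top (a point): The same for the bar key (oblong, 46 mm along the row by 14 mm, 11 mm proud); this is the release key that opens the hatch as far as it is pressed.
- key_square (a joint): Travel of the square key in m: 0 up, 0.007 fully in; spring, about 1 N to start and 5 N fully in; counts as pressed beyond 0.005.
- key_round (a joint): The same for the round key.
- key_bar (a joint): The same for the bar key (6 N fully in, fully in beyond 0.006).
- pestle: Stubby grey stone pestle, 125 mm tall, 0.28 kg, standing upright on the tray at the start. Origin: centre of its flat foot; z along it to its top. Foot 42 mm diameter up to 25 mm, narrowing to a 30 to 32 mm round shaft from 55 to 118 mm.
- mortar: Grey granite mortar, loose, 2 kg: round, 104 mm diameter at the foot, 128 mm at the rim, 85 mm high, wall 12 mm, bowl floor 16 mm above its underside, mouth 104 mm across. Origin: centre of its underside.
- jar: Empty open glass jar, straight and round, 56 mm diameter, 85 mm high, wall 3 mm, about 0.16 kg, no lid. Origin: centre of its underside. It stands on the counter at the start.
- jug: Bystander: blue plastic jug, 92 mm diameter, 190 mm high, handle to its +y reaching 75 mm from the axis. Origin: centre of its underside.
- mug: Bystander: white mug, 76 mm diameter, 90 mm high, handle to its +y reaching about 70 mm from the axis. Origin: centre of its underside.
- tin: Bystander: small closed steel spice tin, 52 mm diameter, 55 mm high. Origin: centre of its underside.
- sauce: Bystander: amber glass bottle, 60 mm diameter, 200 mm high. Origin: centre of its underside.
- pickles: Bystander: closed pickle jar with label, 84 mm diameter, 120 mm high. Origin: centre of its underside.
- clip_box: Bystander: low open wooden box, 90 x 140 x 50 mm high. Origin: centre of its underside.
- spoon: Bystander: spoon with a wooden handle, lying on the counter along its x axis, about 250 mm long.
Not all that is in view belongs to the job. What is shaped like the pestle but green is not meant.

How it is judged:
By the outcome, as a careful person would: the job done as asked, in the order asked, and still so for the second after the job is handed in, with the robot touching nothing.
It also fails if it takes over 72 s, if anything falls off the work surface, if the arm or the gripper's body presses on something with over 40 N, if the wrist force passes 120 N, or if a joint passes its speed limit or range.

## Working session

There is one attempt and no reset: what is moved stays moved. The work goes in short steps, Python scripts to look and compute and a tool call to move; the robot and the scene stay as the last step left them, time stands still between calls to the robot, and variables do not carry over. Pictures are saved under pics/ and viewed, about 8 in all and at most 12, crops included, and the job is handed in when it is done.

Besides the shell and the picture viewer there is one more tool, called by a JSON object that holds its "method" and its "body". apply_moves: Moves the arm, as the interface text tells. Its arguments: {"type":"object","properties":{"steps":{"type":"array"},"force":{"type":"number"}},"required":["steps"]}

```bash
mkdir -p pics
cat > h.py <<'E'
import numpy as np, cv2
from plant import manip
def snap(name,fn,crop=None,scale=1):
    P=manip.camera_params(name); im=manip.capture(name)[:,:,::-1]
    cv2.imwrite('pics/raw_'+fn,im)
    if crop: x0,y0,x1,y1=crop; im=im[y0:y1,x0:x1]
    if scale!=1: im=cv2.resize(im,None,fx=scale,fy=scale,interpolation=cv2.INTER_CUBIC)
    cv2.imwrite('pics/'+fn,im); np.savez('pics/'+fn+'.npz',**{k:np.array(v) for k,v in P.items()}); return P
def params(fn): return {k:v for k,v in np.load('pics/'+fn+'.npz').items()}
def ray(P,u,v):
    d=P['T'][:3,:3]@np.array([(u-P['cx'])/P['fx'],(v-P['cy'])/P['fy'],1]); return P['T'][:3,3],d
def atz(P,u,v,z):
    o,d=ray(P,u,v); return o+d*(z-o[2])/d[2]
def proj(P,p):
    c=np.linalg.inv(P['T'])@np.append(p,1); return np.array([P['fx']*c[0]/c[2]+P['cx'],P['fy']*c[1]/c[2]+P['cy']])
E
python3 - <<'E'
from h import *
for n in ('scene','top'):
    P=snap(n,n+'0.png',scale=1.4); print(n,P['fx'],np.round(P['T'],3).tolist())
o=manip.get_obs(); print(o, manip.hold_point_z)
E
```

```text
scene 458.9046684057308 [[-0.903, 0.354, -0.241, 0.929], [0.429, 0.763, -0.484, 0.681], [0.013, -0.541, -0.841, 1.361], [0.0, 0.0, 0.0, 1.0]]
top 519.154085389192 [[0.004, -0.976, 0.219, 0.27], [-1.0, -0.004, 0.002, -0.015], [-0.001, -0.219, -0.976, 1.495], [0.0, 0.0, 0.0, 1.0]]
{'t': 0.1, 'q': array([-1.32251770e+00,  3.07465810e-01,  1.50753138e+00,  1.10364457e-05,
        1.32840604e+00, -7.35368099e-02]), 'dq': array([-0.00080943, -0.00050219, -0.00468668, -0.00122454, -0.0005273 ,
        0.00010398]), 'effort': array([ 4.14522410e-04, -4.58527958e+01, -2.52608174e+01, -1.36531899e-04,
        5.54040351e-03, -1.14626985e-05]), 'ee_pos': array([ 0.18167339, -0.54488915,  0.23049599]), 'orientation': array([[ 9.48663651e-01,  3.16286403e-01, -4.34539098e-04],
       [ 3.16286668e-01, -9.48662034e-01,  1.75769547e-03],
       [ 1.43704431e-04, -1.80490072e-03, -9.99998361e-01]]), 'ft_force': array([-0.25693113,  0.3116645 ,  1.15041595]), 'ft_torque': array([ 0.01145917, -0.04544209, -0.00113276]), 'gripper_width': 1.0003128100371423} 0.0187
```

View pics/scene0.png

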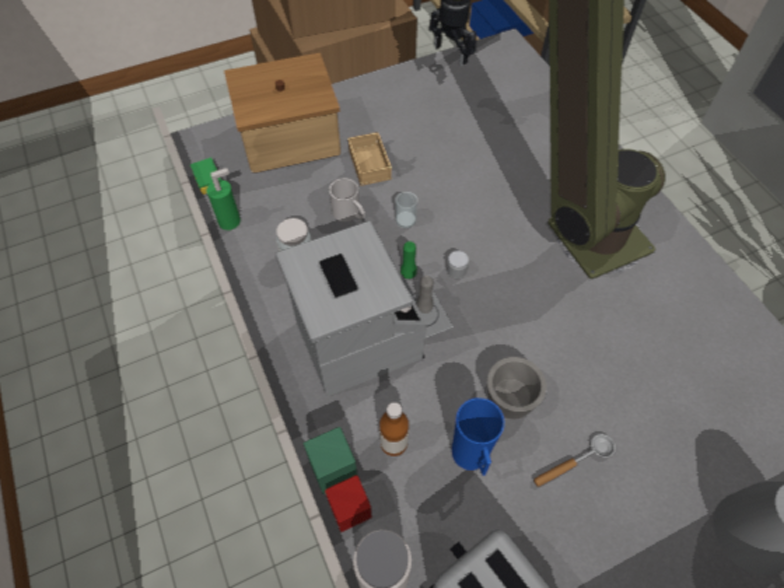

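View pics/top0.png

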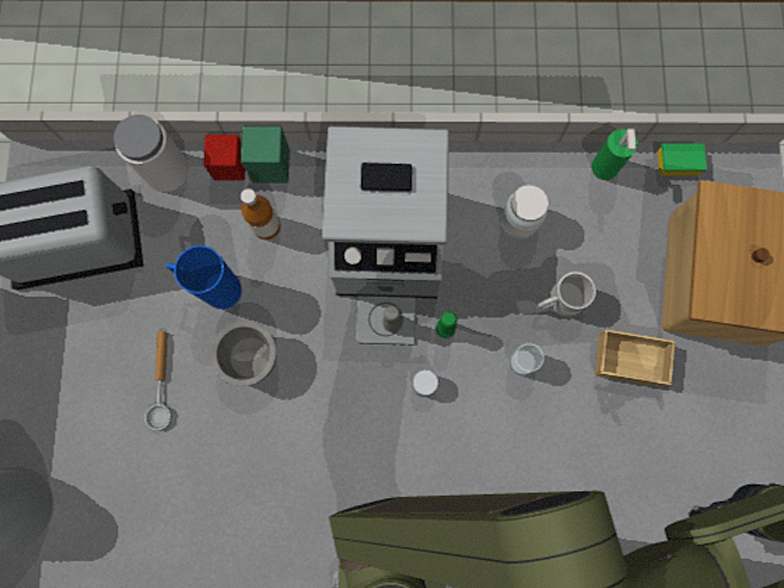

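The pictures show the container mid-counter with its keys round, square, bar from left to right. The grey pestle stands on the tray at about (392,318) in the top picture, with the green decoy to its right. The jar is at (527,358), the mortar at (246,352) and the tin at (425,383). I'll enlarge the relevant area next.

Run:
```python
from h import *
im=cv2.imread('pics/raw_top0.png')[155:300,145:405]
cv2.imwrite('pics/crop1.png',cv2.resize(im,None,fx=3,fy=3,interpolation=cv2.INTER_CUBIC))
```

```text
(no output)
```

View pics/crop1.png

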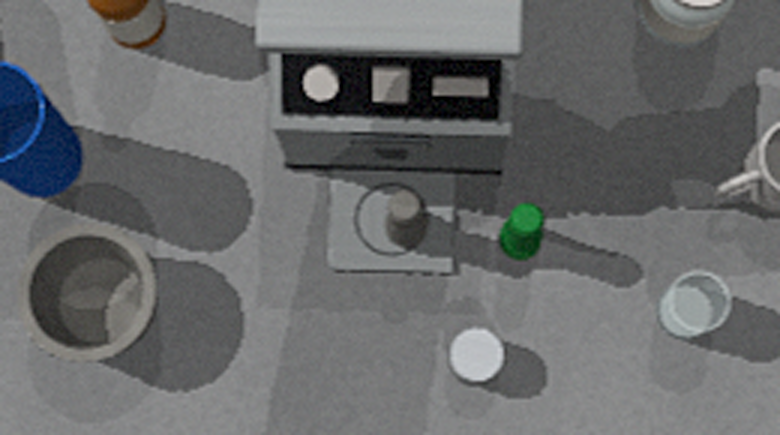

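Run:
```python
from h import *
P=params('top0.png')
for n,u,v,z in [('trayFL',331,270,.008),('trayFR',453,271,.008),('contL',286,165,0),('contR',502,172,0),('topL',276,127,.165),('topR',512,133,.165),('round',320,83,.2027),('square',390,84,.2027),('bar',460,86,.2027),('pestle top',406,203,.125),('ring',390,219,.008),('mortarL',27,295,.085),('mortarR',155,295,.085),('mortar',91,294,.085),('jarL',673,300,.085),('jarR',730,300,.085),('jartop',701,300,.085),('jarbot',685,312,.0),('green',527,214,.125),('tin',476,353,.055),('mughandle',722,188,.06)]:
    print(n,np.round(atz(P,145+u/3,155+v/3,z),4))
```

```text
trayFL [0.48   0.0721 0.008 ]
trayFR [ 0.4795 -0.0452  0.008 ]
contL [0.5847 0.1185 0.    ]
contR [ 0.5786 -0.0934  0.    ]
topL [0.584  0.1133 0.165 ]
topR [ 0.5794 -0.0939  0.165 ]
round [0.6141 0.0728 0.2027]
square [0.6134 0.0127 0.2027]
bar [ 0.6119 -0.0474  0.2027]
pestle top [ 0.5241 -0.0009  0.125 ]
ring [0.53   0.0158 0.008 ]
mortarL [0.4452 0.3434 0.085 ]
mortarR [0.4456 0.2271 0.085 ]
mortar [0.4463 0.2853 0.085 ]
jarL [ 0.443  -0.2434  0.085 ]
jarR [ 0.4432 -0.2951  0.085 ]
jartop [ 0.4431 -0.2688  0.085 ]
jarbot [ 0.4419 -0.2683  0.    ]
green [ 0.5145 -0.109   0.125 ]
tin [ 0.397  -0.0654  0.055 ]
mughandle [ 0.5517 -0.2967  0.06  ]
```

```bash
cat >> h.py <<'E'
def to(p,psi=None):
    """shift in tool axes to world p with tool x-axis at heading psi"""
    o=manip.get_obs(); R=o['orientation']; d=np.asarray(p)-o['ee_pos']
    yaw=0
    if psi is not None:
        c=np.arctan2(R[1,0],R[0,0]); yaw=-((psi-c+np.pi)%(2*np.pi)-np.pi)
    print('at',np.round(o['ee_pos'],4),'psi',round(float(np.arctan2(R[1,0],R[0,0])),4),'t',round(o['t'],2),'q',np.round(o['q'],2),'F',np.round(o['ft_force'],1),'gw',round(o['gripper_width'],3))
    print('dp',np.round(R.T@d,4).tolist(),'yaw',round(float(yaw),4))
E
python3 - <<'E'
from h import *
P=params('top0.png')
print('jug top',atz(P,203/1.4,272/1.4,.19), 'sauce top',atz(P,249/1.4,197/1.4,.2))
o=manip.get_obs();W=manip.camera_params('wrist')
T=np.eye(4);T[:3,:3]=o['orientation'];T[:3,3]=o['ee_pos']
print(np.round(np.linalg.inv(T)@W['T'],3),W['fx'])
to([.47,0.0,.30],0)
E
```

```text
jug top [0.58527163 0.34913557 0.19      ] sauce top [0.72807874 0.26910439 0.2       ]
[[ 0.    -0.947 -0.322  0.084]
 [ 1.     0.     0.     0.   ]
 [-0.    -0.322  0.947 -0.143]
 [ 0.     0.     0.     1.   ]] 327.9561054660864
at [ 0.1817 -0.5449  0.2305] psi 0.3218 t 0.1 q [-1.32  0.31  1.51  0.    1.33 -0.07] F [-0.3  0.3  1.2] gw 1.0
dp [0.4459, -0.4258, -0.0687] yaw 0.3218
```

```bash
python3 -c "
from h import *
to([.51,0.0,.26],np.pi)"
```

```text
at [ 0.1817 -0.5449  0.2305] psi 0.3218 t 0.1 q [-1.32  0.31  1.51  0.    1.33 -0.07] F [-0.3  0.3  1.2] gw 1.0
dp [0.4838, -0.4131, -0.0287] yaw -2.8198
```

{"method": "apply_moves", "body": {"steps": [{"dp": [0.048, -0.041, -0.006], "yaw": -0.18, "jaw": 0.085}, {"dp": [0.096, -0.082, -0.012], "yaw": -0.36, "jaw": 0.085}, {"dp": [0.144, -0.124, -0.02], "yaw": -0.54, "jaw": 0.085}, {"dp": [0.192, -0.165, -0.029], "yaw": -0.72, "jaw": 0.085}, {"dp": [0.24, -0.206, -0.029], "yaw": -0.9, "jaw": 0.085}, {"dp": [0.288, -0.248, -0.029], "yaw": -1.08, "jaw": 0.085}, {"dp": [0.336, -0.289, -0.029], "yaw": -1.26, "jaw": 0.085}, {"dp": [0.384, -0.33, -0.029], "yaw": -1.44, "jaw": 0.085}, {"dp": [0.432, -0.372, -0.029], "yaw": -1.62, "jaw": 0.085}, {"dp": [0.484, -0.413, -0.029], "yaw": -1.8, "jaw": 0.085}]}}

```text
t: 1.35
ee_pos: [0.5037, -0.0095, 0.2601]
orientation: [[-0.529, 0.849, -0.0], [0.849, 0.529, -0.0], [-0.0, -0.0, -1.0]]
ft_force: [0.4, -1.0, -0.3]
gripper_width: 0.993
```

```bash
python3 -c "
from h import *
to([.51,0.0,.26],np.pi)"
```

```text
at [ 0.5037 -0.0095  0.2601] psi 2.1281 t 1.35 q [-0.1   0.18  1.6  -0.    1.35 -0.66] F [ 0.4 -1.  -0.3] gw 0.993
dp [0.0047, 0.0104, 0.0001] yaw -1.0135
```

{"method": "apply_moves", "body": {"steps": [{"dp": [0, 0, 0], "yaw": -0.18, "jaw": 0.085}, {"dp": [0, 0, 0], "yaw": -0.36, "jaw": 0.085}, {"dp": [0, 0, 0], "yaw": -0.54, "jaw": 0.085}, {"dp": [0, 0, 0], "yaw": -0.72, "jaw": 0.085}, {"dp": [0, 0, 0], "yaw": -0.9, "jaw": 0.085}, {"dp": [0, 0, 0], "yaw": -1.0, "jaw": 0.085}, {"dp": [0, 0, 0], "yaw": -1.0, "jaw": 0.085}]}}

```text
t: 2.22
ee_pos: [0.5029, -0.0115, 0.2599]
orientation: [[-1.0, 0.021, -0.001], [0.021, 1.0, 0.0], [0.001, 0.0, -1.0]]
ft_force: [-0.8, 0.4, 0.9]
gripper_width: 0.998
```

```bash
python3 -c "
from h import *
snap('wrist','w1.png',scale=1.4)
to([.524,0.0,.26],np.pi)"
```

```text
at [ 0.503  -0.0115  0.26  ] psi 3.1198 t 2.27 q [-0.11  0.18  1.6  -0.    1.35 -1.66] F [ 0.4 -0.1  0.6] gw 0.995
dp [-0.0207, 0.0119, -0.0001] yaw -0.0218
```

View pics/w1.png

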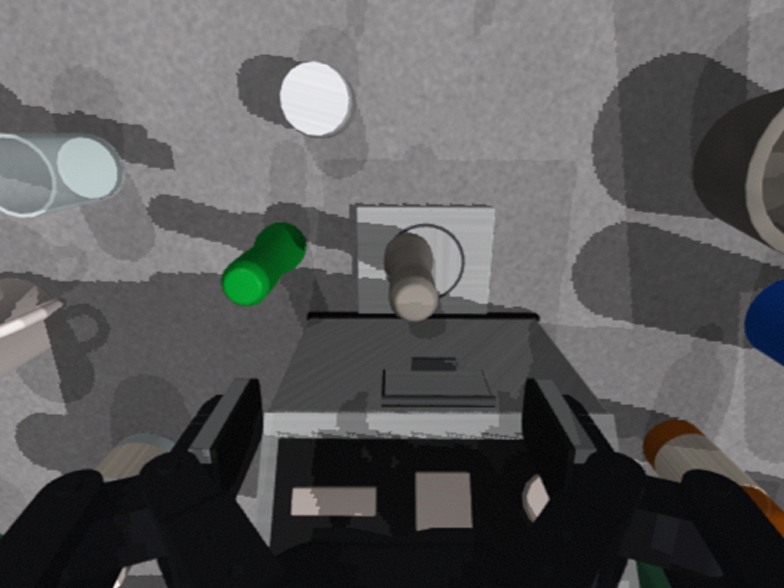

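The wrist view shows the pestle with its top at (415,298) and foot near (408,258), the ring centred at (425,261), and the keys bar, square, round mirrored below.

Run:
```python
from h import *
P=params('w1.png');T=params('top0.png')
f=lambda n,u,v,z:print(n,np.round(atz(P,u/1.4,v/1.4,z),4))
f('ptop',415,299,.133);print('ptop top-cam',atz(T,145+406/3,155+203/3,.133))
f('ringL',388,262,.008);f('ringR',465,262,.008);f('ring c',425,261,.008)
f('trayL',357,207,.008);f('trayR',494,208,.008);f('faceL',307,316,0);f('faceR',539,317,0)
f('square',444,499,.2027);f('bar',334,502,.2027);f('edgeL',265,412,.165);f('edgeR',602,414,.165)
to([.523,-0.001,.26],np.pi)
```

```text
ptop [0.52   0.0029 0.133 ]
ptop top-cam [ 0.52260768 -0.00094365  0.133     ]
ringL [ 0.5301 -0.0153  0.008 ]
ringR [0.5315 0.0533 0.008 ]
ring c [0.5298 0.0177 0.008 ]
trayL [ 0.4808 -0.0407  0.008 ]
trayR [0.484  0.0767 0.008 ]
faceL [ 0.5836 -0.0932 -0.    ]
faceR [0.5891 0.1262 0.    ]
square [0.6109 0.015  0.2027]
bar [ 0.6117 -0.0451  0.2027]
edgeL [ 0.5789 -0.0892  0.165 ]
edgeR [0.5844 0.1138 0.165 ]
at [ 0.503  -0.0115  0.26  ] psi 3.1198 t 2.27 q [-0.11  0.18  1.6  -0.    1.35 -1.66] F [ 0.4 -0.1  0.6] gw 0.995
dp [-0.0198, 0.0109, -0.0001] yaw -0.0218
```

{"method": "apply_moves", "body": {"steps": [{"dp": [-0.018, 0.013, 0.03], "yaw": -0.02, "jaw": 0.085}, {"dp": [-0.018, 0.013, 0.07], "yaw": -0.02, "jaw": 0.085}, {"dp": [-0.018, 0.013, 0.11], "yaw": -0.02, "jaw": 0.085}, {"dp": [-0.018, 0.013, 0.145], "yaw": -0.02, "jaw": 0.085}, {"dp": [-0.018, 0.013, 0.167], "yaw": -0.02, "jaw": 0.085}, {"dp": [-0.018, 0.013, 0.177], "yaw": -0.02, "jaw": 0.085}, {"dp": [-0.018, 0.013, 0.177], "yaw": -0.02, "jaw": 0.045}, {"dp": [-0.018, 0.013, 0.177], "yaw": -0.02, "jaw": 0.015}, {"dp": [-0.018, 0.013, 0.177], "yaw": -0.02, "jaw": 0.015}, {"dp": [-0.018, 0.013, 0.177], "yaw": -0.02, "jaw": 0.015}], "force": 40}}

```text
t: 3.52
ee_pos: [0.5225, 0.0012, 0.0845]
orientation: [[-1.0, 0.0, 0.002], [0.0, 1.0, 0.0], [-0.002, 0.0, -1.0]]
ft_force: [0.8, -0.1, 5.7]
gripper_width: 0.36
```

{"method": "apply_moves", "body": {"steps": [{"dp": [0, 0, 0], "yaw": 0, "jaw": 0.015}, {"dp": [0, 0, 0], "yaw": 0, "jaw": 0.015}, {"dp": [0, 0, 0], "yaw": 0, "jaw": 0.015}]}}

```text
t: 3.9
ee_pos: [0.5225, 0.0012, 0.0845]
orientation: [[-1.0, -0.0, 0.002], [-0.0, 1.0, 0.0], [-0.002, 0.0, -1.0]]
ft_force: [0.5, 1.2, 7.2]
gripper_width: 0.357
```

{"method": "apply_moves", "body": {"steps": [{"dp": [0, 0, -0.02], "yaw": 0, "jaw": 0.015}, {"dp": [0, 0, -0.05], "yaw": 0, "jaw": 0.015}, {"dp": [0, 0, -0.085], "yaw": 0, "jaw": 0.015}, {"dp": [0.007, 0.025, -0.115], "yaw": 0, "jaw": 0.015}, {"dp": [0.018, 0.067, -0.13], "yaw": 0, "jaw": 0.015}, {"dp": [0.031, 0.117, -0.13], "yaw": 0, "jaw": 0.015}, {"dp": [0.045, 0.167, -0.13], "yaw": 0, "jaw": 0.015}, {"dp": [0.058, 0.217, -0.13], "yaw": 0, "jaw": 0.015}, {"dp": [0.07, 0.26, -0.13], "yaw": 0, "jaw": 0.015}, {"dp": [0.076, 0.284, -0.13], "yaw": 0, "jaw": 0.015}]}}

```text
t: 5.15
ee_pos: [0.444, 0.2868, 0.2128]
orientation: [[-1.0, -0.002, -0.001], [-0.002, 1.0, -0.0], [0.001, -0.0, -1.0]]
ft_force: [0.0, -1.0, -2.9]
gripper_width: 0.36
```

{"method": "apply_moves", "body": {"steps": [{"dp": [0, 0, 0], "yaw": 0, "jaw": 0.015}, {"dp": [0, 0, 0], "yaw": 0, "jaw": 0.015}, {"dp": [0, 0, 0], "yaw": 0, "jaw": 0.015}]}}

```text
t: 5.52
ee_pos: [0.4456, 0.284, 0.2131]
orientation: [[-1.0, 0.001, -0.0], [0.001, 1.0, -0.001], [0.0, -0.001, -1.0]]
ft_force: [-0.3, -0.5, -3.2]
gripper_width: 0.358
```

```bash
python3 -c "
from h import *
snap('wrist','w2.png',scale=1.4)
to([.446,0.285,.1],np.pi)"
```

```text
at [0.4457 0.284  0.2132] psi 3.1404 t 5.58 q [ 0.49  0.26  1.63 -0.    1.26 -1.08] F [ 0.6  0.9 -2.7] gw 0.358
dp [-0.0003, 0.001, 0.1132] yaw -0.0012
```

View pics/w2.png

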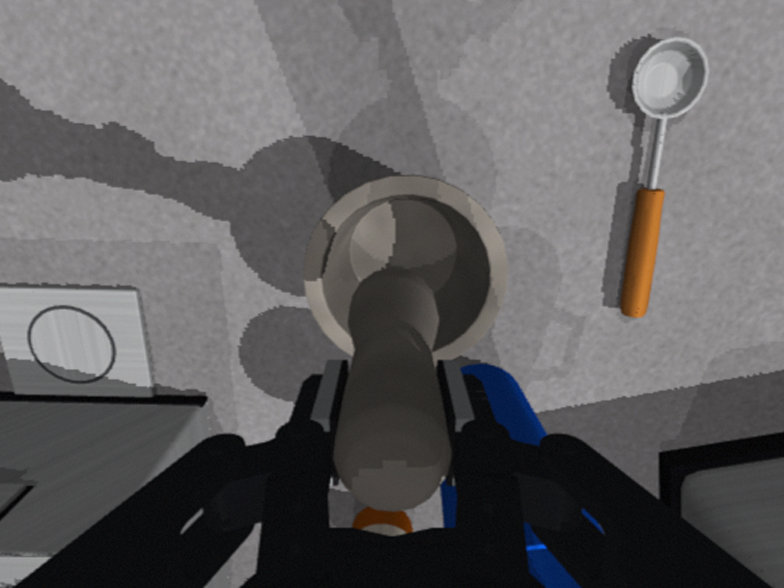

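The pestle is held upright above the mortar. The rim's outer ellipse is centred at about (405,270), the bowl floor at about (403,240), and the empty ring at (71,344).

Run:
```python
from h import *
P=params('w2.png')
f=lambda n,u,v,z:print(n,np.round(atz(P,u/1.4,v/1.4,z),4))
f('rimL',304,270,.085);f('rimR',506,270,.085);f('rimc',405,270,.085);f('rimtop',405,175,.085)
f('mouthL',322,272,.085);f('mouthR',491,272,.085)
f('floorc',403,240,.016);f('floorL',350,240,.016);f('floorR',456,240,.016)
f('ring',71.5,344,.008);f('ringL',28,344,.008);f('ringR',115,344,.008);f('ringT',71,306,.008);f('ringB',71,383,.008)
f('trayFR',136,288,.008);f('faceR',205,400,0)
# foot ellipse leading edge when held: foot z
f('foot',394,312,.137)
```

```text
rimL [0.4439 0.23   0.085 ]
rimR [0.4439 0.3543 0.085 ]
rimc [0.4439 0.2922 0.085 ]
rimtop [0.387  0.2917 0.085 ]
mouthL [0.4452 0.241  0.085 ]
mouthR [0.4452 0.3451 0.085 ]
floorc [0.4406 0.2924 0.016 ]
floorL [0.4406 0.2524 0.016 ]
floorR [0.4407 0.3324 0.016 ]
ring [0.5309 0.0162 0.008 ]
ringL [ 0.5308 -0.0202  0.008 ]
ringR [0.5309 0.0526 0.008 ]
ringT [0.4969 0.0235 0.008 ]
ringB [0.5678 0.0074 0.008 ]
trayFR [0.4815 0.0791 0.008 ]
faceR [0.5898 0.117  0.    ]
foot [0.451  0.2852 0.137 ]
```

{"method": "apply_moves", "body": {"steps": [{"dp": [0.002, 0.007, 0.015], "yaw": 0, "jaw": 0.015}, {"dp": [0.002, 0.007, 0.04], "yaw": 0, "jaw": 0.015}, {"dp": [0.002, 0.007, 0.065], "yaw": 0, "jaw": 0.015}, {"dp": [0.002, 0.007, 0.085], "yaw": 0, "jaw": 0.015}, {"dp": [0.002, 0.007, 0.1], "yaw": 0, "jaw": 0.015}, {"dp": [0.002, 0.007, 0.108], "yaw": 0, "jaw": 0.015}, {"dp": [0.002, 0.007, 0.113], "yaw": 0, "jaw": 0.015}, {"dp": [0.002, 0.007, 0.116], "yaw": 0, "jaw": 0.015}, {"dp": [0.002, 0.007, 0.118], "yaw": 0, "jaw": 0.015}, {"dp": [0.002, 0.007, 0.118], "yaw": 0, "jaw": 0.015}]}}

```text
t: 6.82
ee_pos: [0.4436, 0.2922, 0.0956]
orientation: [[-1.0, -0.0, 0.0], [-0.0, 1.0, 0.0], [-0.0, 0.0, -1.0]]
ft_force: [1.0, 0.1, -2.4]
gripper_width: 0.359
```

{"method": "apply_moves", "body": {"steps": [{"dp": [0, 0, 0.001], "yaw": 0, "jaw": 0.015}, {"dp": [0, 0, 0.002], "yaw": 0, "jaw": 0.015}, {"dp": [0, 0, 0.002], "yaw": 0, "jaw": 0.015}]}}

```text
t: 7.2
ee_pos: [0.4435, 0.2921, 0.0933]
orientation: [[-1.0, -0.0, -0.0], [-0.0, 1.0, -0.0], [0.0, -0.0, -1.0]]
ft_force: [0.2, -0.2, -3.5]
gripper_width: 0.36
```

Not touching yet; I'll continue in 1 mm steps.

{"method": "apply_moves", "body": {"steps": [{"dp": [0, 0, 0.001], "yaw": 0, "jaw": 0.015}, {"dp": [0, 0, 0.0015], "yaw": 0, "jaw": 0.015}, {"dp": [0, 0, 0.0015], "yaw": 0, "jaw": 0.015}]}}

```text
t: 7.58
ee_pos: [0.4439, 0.2923, 0.0925]
orientation: [[-1.0, -0.0, 0.001], [-0.0, 1.0, 0.0], [-0.001, 0.0, -1.0]]
ft_force: [-1.3, -0.4, 5.2]
gripper_width: 0.357
```

{"method": "apply_moves", "body": {"steps": [{"dp": [0, 0, 0.001], "yaw": 0, "jaw": 0.036}, {"dp": [0, 0, 0], "yaw": 0, "jaw": 0.05}, {"dp": [0, 0, 0], "yaw": 0, "jaw": 0.065}, {"dp": [0, 0, 0], "yaw": 0, "jaw": 0.08}, {"dp": [0, 0, 0], "yaw": 0, "jaw": 0.085}, {"dp": [0, 0, -0.02], "yaw": 0, "jaw": 0.085}, {"dp": [0, 0, -0.055], "yaw": 0, "jaw": 0.085}, {"dp": [0, 0, -0.1], "yaw": 0, "jaw": 0.085}, {"dp": [0, 0, -0.15], "yaw": 0, "jaw": 0.085}, {"dp": [0, 0, -0.16], "yaw": 0, "jaw": 0.085}]}}

```text
t: 8.82
ee_pos: [0.4455, 0.2932, 0.2557]
orientation: [[-1.0, -0.0, 0.007], [-0.0, 1.0, 0.004], [-0.007, 0.004, -1.0]]
ft_force: [0.4, -0.2, -0.2]
gripper_width: 1.0
```

```bash
python3 -c "
from h import *
to([.445,-.266,.25],np.pi)"
```

```text
at [0.4455 0.2932 0.2557] psi -3.1413 t 8.82 q [ 0.5   0.23  1.56  0.    1.35 -1.07] F [ 0.4 -0.2 -0.2] gw 1.0
dp [0.0007, -0.5593, 0.0036] yaw 0.0002
```

{"method": "apply_moves", "body": {"steps": [{"dp": [0, -0.05, 0], "yaw": 0, "jaw": 0.085}, {"dp": [0, -0.11, 0], "yaw": 0, "jaw": 0.085}, {"dp": [0, -0.17, 0], "yaw": 0, "jaw": 0.085}, {"dp": [0, -0.23, 0], "yaw": 0, "jaw": 0.085}, {"dp": [0, -0.29, 0], "yaw": 0, "jaw": 0.085}, {"dp": [0, -0.35, 0], "yaw": 0, "jaw": 0.085}, {"dp": [0, -0.41, 0], "yaw": 0, "jaw": 0.085}, {"dp": [0, -0.47, 0], "yaw": 0, "jaw": 0.085}, {"dp": [0, -0.53, 0], "yaw": 0, "jaw": 0.085}, {"dp": [0, -0.559, 0], "yaw": 0, "jaw": 0.085}]}}

```text
t: 10.07
ee_pos: [0.4428, -0.2698, 0.2505]
orientation: [[-1.0, 0.003, -0.001], [0.003, 1.0, 0.0], [0.001, 0.0, -1.0]]
ft_force: [1.1, -0.2, -0.2]
gripper_width: 0.996
```

{"method": "apply_moves", "body": {"steps": [{"dp": [0, 0, 0], "yaw": 0, "jaw": 0.085}, {"dp": [0, 0, 0], "yaw": 0, "jaw": 0.085}, {"dp": [0, 0, 0], "yaw": 0, "jaw": 0.085}]}}

```text
t: 10.45
ee_pos: [0.4434, -0.2653, 0.2515]
orientation: [[-1.0, -0.002, -0.001], [-0.002, 1.0, 0.001], [0.001, 0.001, -1.0]]
ft_force: [0.4, -0.6, -0.1]
gripper_width: 0.996
```

```bash
python3 -c "
from h import *
snap('wrist','w3.png',scale=1.4)
to([.445,-.266,.25],np.pi)"
```

```text
at [ 0.4435 -0.2655  0.2517] psi -3.1397 t 10.5 q [-0.62  0.21  1.59  0.    1.34 -2.19] F [0.2 0.6 0.5] gw 0.994
dp [-0.0015, -0.0005, 0.0017] yaw 0.0018
```

View pics/w3.png

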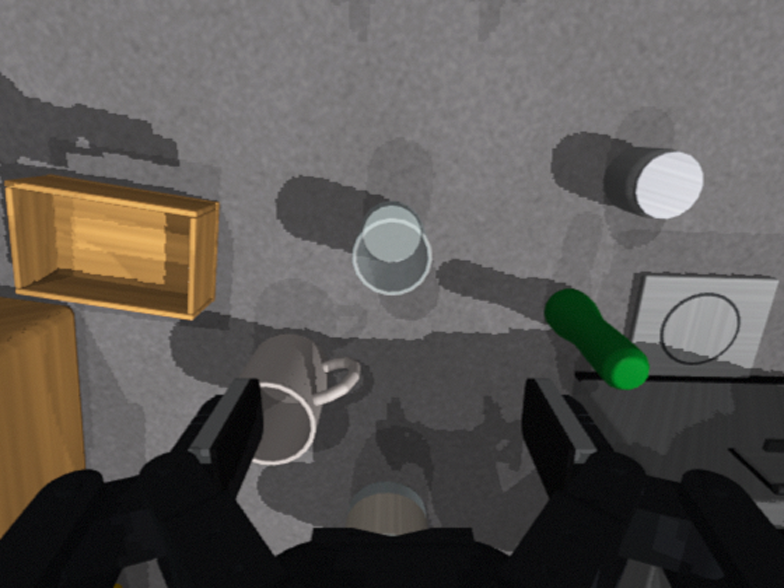

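The jar's rim is centred at (392,257), spanning 353 to 432, and its base is at (392,234). The mug handle tip is near (358,372).

Run:
```python
from h import *
P=params('w3.png')
f=lambda n,u,v,z:print(n,np.round(atz(P,u/1.4,v/1.4,z),4))
f('rimL',353,257,.085);f('rimR',432,257,.085);f('c',392.5,257,.085);f('base',392,234,.002);f('handle',350,375,.07);f('handle',358,375,.045)
f('boxR',217,205,.05);f('ring',700,329,.008)
```

```text
rimL [ 0.4436 -0.2921  0.085 ]
rimR [ 0.4435 -0.2371  0.085 ]
c [ 0.4435 -0.2646  0.085 ]
base [ 0.4448 -0.2649  0.002 ]
handle [ 0.5446 -0.2982  0.07  ]
handle [ 0.5586 -0.2939  0.045 ]
boxR [ 0.4129 -0.3955  0.05  ]
ring [0.5314 0.0176 0.008 ]
```

{"method": "apply_moves", "body": {"steps": [{"dp": [0, 0, 0.04], "yaw": 0, "jaw": 0.085}, {"dp": [0, 0, 0.09], "yaw": 0, "jaw": 0.085}, {"dp": [0, 0, 0.135], "yaw": 0, "jaw": 0.085}, {"dp": [0, 0, 0.175], "yaw": 0, "jaw": 0.085}, {"dp": [0, 0, 0.2], "yaw": 0, "jaw": 0.085}, {"dp": [0, 0, 0.209], "yaw": 0, "jaw": 0.085}, {"dp": [0, 0, 0.209], "yaw": 0, "jaw": 0.07}, {"dp": [0, 0, 0.209], "yaw": 0, "jaw": 0.062}, {"dp": [0, 0, 0.209], "yaw": 0, "jaw": 0.045}, {"dp": [0, 0, 0.209], "yaw": 0, "jaw": 0.045}], "force": 30}}

```text
t: 11.75
ee_pos: [0.4446, -0.2672, 0.0443]
orientation: [[-1.0, -0.0, 0.002], [-0.0, 1.0, -0.001], [-0.002, -0.001, -1.0]]
ft_force: [0.6, 1.5, 6.1]
gripper_width: 0.647
```

{"method": "apply_moves", "body": {"steps": [{"dp": [0, 0, 0], "yaw": 0, "jaw": 0.045}, {"dp": [0, 0, 0], "yaw": 0, "jaw": 0.045}, {"dp": [0, 0, 0], "yaw": 0, "jaw": 0.045}]}}

```text
t: 12.12
ee_pos: [0.4446, -0.2672, 0.0443]
orientation: [[-1.0, 0.0, 0.002], [0.0, 1.0, -0.001], [-0.002, -0.001, -1.0]]
ft_force: [0.9, 2.4, 6.2]
gripper_width: 0.652
```

{"method": "apply_moves", "body": {"steps": [{"dp": [0, 0, -0.015], "yaw": 0, "jaw": 0.045}, {"dp": [0, 0, -0.045], "yaw": 0, "jaw": 0.045}, {"dp": [0, 0, -0.09], "yaw": 0, "jaw": 0.045}, {"dp": [0, 0, -0.13], "yaw": 0.02, "jaw": 0.045}, {"dp": [-0.008, 0.027, -0.15], "yaw": 0.02, "jaw": 0.045}, {"dp": [-0.022, 0.074, -0.15], "yaw": 0.02, "jaw": 0.045}, {"dp": [-0.037, 0.124, -0.15], "yaw": 0.02, "jaw": 0.045}, {"dp": [-0.053, 0.174, -0.15], "yaw": 0.02, "jaw": 0.045}, {"dp": [-0.068, 0.224, -0.15], "yaw": 0.02, "jaw": 0.045}, {"dp": [-0.081, 0.266, -0.15], "yaw": 0.02, "jaw": 0.045}]}}

```text
t: 13.38
ee_pos: [0.5247, 0.0009, 0.1938]
orientation: [[-1.0, 0.019, 0.001], [0.019, 1.0, -0.0], [-0.001, -0.0, -1.0]]
ft_force: [0.2, -0.4, -2.2]
gripper_width: 0.652
```

{"method": "apply_moves", "body": {"steps": [{"dp": [-0.005, 0.0175, 0], "yaw": 0, "jaw": 0.045}, {"dp": [-0.005, 0.0175, 0], "yaw": 0, "jaw": 0.045}, {"dp": [-0.005, 0.0175, 0], "yaw": 0, "jaw": 0.045}]}}

```text
t: 13.75
ee_pos: [0.5294, 0.0153, 0.1929]
orientation: [[-1.0, 0.02, -0.001], [0.02, 1.0, -0.001], [0.001, -0.001, -1.0]]
ft_force: [-0.7, -0.3, -2.1]
gripper_width: 0.648
```

```bash
python3 -c "
from h import *
to([.5305,.0165,.0523],np.pi-.022)
"
```

```text
at [0.5294 0.0153 0.1929] psi 3.1212 t 13.75 q [-0.05  0.28  1.66 -0.    1.21 -1.6 ] F [-0.7 -0.3 -2.1] gw 0.648
dp [-0.0012, 0.0014, 0.1406] yaw 0.0016
```

{"method": "apply_moves", "body": {"steps": [{"dp": [-0.001, 0.001, 0.02], "yaw": 0, "jaw": 0.045}, {"dp": [-0.001, 0.001, 0.05], "yaw": 0, "jaw": 0.045}, {"dp": [-0.001, 0.001, 0.08], "yaw": 0, "jaw": 0.045}, {"dp": [-0.001, 0.001, 0.105], "yaw": 0, "jaw": 0.045}, {"dp": [-0.001, 0.001, 0.122], "yaw": 0, "jaw": 0.045}, {"dp": [-0.001, 0.001, 0.131], "yaw": 0, "jaw": 0.045}, {"dp": [-0.001, 0.001, 0.136], "yaw": 0, "jaw": 0.045}, {"dp": [-0.001, 0.001, 0.138], "yaw": 0, "jaw": 0.045}, {"dp": [-0.001, 0.001, 0.139], "yaw": 0, "jaw": 0.045}, {"dp": [-0.001, 0.001, 0.139], "yaw": 0, "jaw": 0.045}]}}

```text
t: 15.0
ee_pos: [0.5312, 0.0176, 0.0542]
orientation: [[-1.0, 0.02, 0.001], [0.02, 1.0, -0.0], [-0.001, -0.0, -1.0]]
ft_force: [0.8, 0.0, -0.8]
gripper_width: 0.651
```

{"method": "apply_moves", "body": {"steps": [{"dp": [0, 0, 0.001], "yaw": 0, "jaw": 0.045}, {"dp": [0, 0, 0.0015], "yaw": 0, "jaw": 0.045}, {"dp": [0, 0, 0.0015], "yaw": 0, "jaw": 0.045}]}}

```text
t: 15.38
ee_pos: [0.531, 0.0176, 0.0524]
orientation: [[-1.0, 0.02, 0.0], [0.02, 1.0, 0.0], [-0.0, 0.0, -1.0]]
ft_force: [0.0, 0.0, -0.9]
gripper_width: 0.647
```

{"method": "apply_moves", "body": {"steps": [{"dp": [0, 0, 0.0007], "yaw": 0, "jaw": 0.045}, {"dp": [0, 0, 0.0014], "yaw": 0, "jaw": 0.045}, {"dp": [0, 0, 0.0014], "yaw": 0, "jaw": 0.045}]}}

```text
t: 15.75
ee_pos: [0.5311, 0.0177, 0.0523]
orientation: [[-1.0, 0.02, 0.001], [0.02, 1.0, 0.0], [-0.001, 0.0, -1.0]]
ft_force: [-2.8, 1.3, 10.7]
gripper_width: 0.653
```

{"method": "apply_moves", "body": {"steps": [{"dp": [0, 0, -0.001], "yaw": 0, "jaw": 0.045}, {"dp": [0, 0, -0.001], "yaw": 0, "jaw": 0.06}, {"dp": [0, 0, -0.001], "yaw": 0, "jaw": 0.07}, {"dp": [0, 0, -0.001], "yaw": 0, "jaw": 0.085}, {"dp": [0, 0, -0.001], "yaw": 0, "jaw": 0.085}, {"dp": [0, 0, -0.02], "yaw": 0, "jaw": 0.085}, {"dp": [0, 0, -0.06], "yaw": 0, "jaw": 0.085}, {"dp": [0.01, 0, -0.11], "yaw": 0, "jaw": 0.085}, {"dp": [0.03, 0, -0.16], "yaw": 0, "jaw": 0.085}, {"dp": [0.05, 0, -0.2], "yaw": 0, "jaw": 0.085}]}}

```text
t: 17.0
ee_pos: [0.4808, 0.0185, 0.2529]
orientation: [[-1.0, 0.02, 0.002], [0.02, 1.0, -0.0], [-0.002, -0.0, -1.0]]
ft_force: [-0.1, -0.5, -0.0]
gripper_width: 0.99
```

```bash
python3 -c "
from h import *
snap('top','t2.png')
im=cv2.imread('pics/raw_t2.png')[155:300,145:405]
cv2.imwrite('pics/t2c.png',cv2.resize(im,None,fx=3,fy=3,interpolation=cv2.INTER_CUBIC))
to([.5,.0155,.25],np.pi/2-.022)
"
```

```text
at [0.4804 0.0186 0.2577] psi 3.122 t 17.05 q [-0.05  0.15  1.65 -0.    1.33 -1.6 ] F [-1.5 -0.   2.1] gw 0.992
dp [-0.0196, -0.0027, 0.0078] yaw 1.5732
```

View pics/t2c.png

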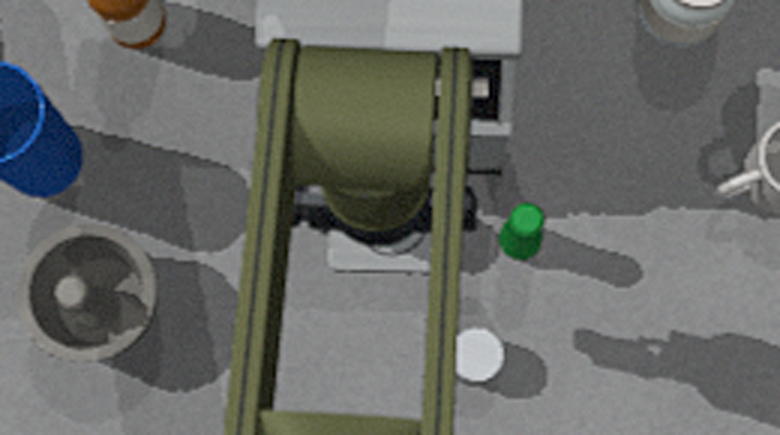

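The pestle stands in the mortar, its top at (72,290). The arm hides the jar. Before pressing, I'll check the open fingers' outline in the tool frame for clearance under the lid.

Run:
```python
from h import *
P=params('w1.png')
C=np.array([[0,-.947,-.322],[1,0,0],[0,-.322,.947]]);o=np.array([.084,0,-.143])
for n,u,v in [('tip',248,380),('tipouter',235,382),('padtop',215,462),('knuck',195,437),('knuck2',150,465),('out',60,480),('out2',0,520),('R tip',538,380),('Rknuck',590,437),('Rknuck2',640,470),('Rout',730,490)]:
    d=C@np.array([(u/1.4-P['cx'])/P['fx'],(v/1.4-P['cy'])/P['fy'],1])
    print(n,*[np.round((o+d*(x-o[0])/d[0])*1e3).astype(int) for x in (.011,.02)])
```

```text
tip [ 11 -45 -17] [ 20 -39 -32]
tipouter [ 11 -49 -18] [ 20 -43 -33]
padtop [ 11 -41 -54] [ 20 -36 -65]
knuck [ 11 -50 -45] [ 20 -44 -57]
knuck2 [ 11 -56 -55] [ 20 -49 -66]
out [ 11 -74 -60] [ 20 -65 -70]
out2 [ 11 -78 -71] [ 20 -68 -80]
R tip [ 11  46 -17] [ 20  40 -32]
Rknuck [ 11  50 -45] [ 20  44 -57]
Rknuck2 [ 11  57 -57] [ 20  50 -68]
Rout [ 11  73 -63] [ 20  64 -73]
```

{"method": "apply_moves", "body": {"steps": [{"dp": [0, 0, 0], "yaw": 0.18, "jaw": 0.085}, {"dp": [0, 0, 0], "yaw": 0.36, "jaw": 0.085}, {"dp": [0, 0, 0], "yaw": 0.54, "jaw": 0.085}, {"dp": [0, 0, 0], "yaw": 0.72, "jaw": 0.085}, {"dp": [0, 0, 0], "yaw": 0.9, "jaw": 0.085}, {"dp": [0, 0, 0], "yaw": 1.08, "jaw": 0.085}, {"dp": [-0.01, 0, 0], "yaw": 1.26, "jaw": 0.085}, {"dp": [-0.025, -0.002, 0], "yaw": 1.44, "jaw": 0.085}, {"dp": [-0.04, -0.004, 0.01], "yaw": 1.573, "jaw": 0.085}, {"dp": [-0.054, -0.004, 0.02], "yaw": 1.573, "jaw": 0.085}]}}

```text
t: 18.3
ee_pos: [0.5354, 0.0133, 0.2304]
orientation: [[0.021, 1.0, -0.0], [1.0, -0.021, -0.0], [-0.0, -0.0, -1.0]]
ft_force: [-1.2, -0.2, 0.3]
gripper_width: 0.998
```

{"method": "apply_moves", "body": {"steps": [{"dp": [0, 0, 0], "yaw": 0, "jaw": 0.085}, {"dp": [0, 0, 0], "yaw": 0, "jaw": 0.085}]}}

```text
t: 18.55
ee_pos: [0.5343, 0.0135, 0.2307]
orientation: [[0.021, 1.0, -0.001], [1.0, -0.021, 0.0], [0.0, -0.001, -1.0]]
ft_force: [-1.1, -0.1, 0.8]
gripper_width: 0.995
```

```bash
python3 -c "
from h import *
snap('wrist','w4.png',scale=1.4)
to([.535,.0152,.216],np.pi/2-.022)
"
```

```text
at [0.5344 0.0136 0.2309] psi 1.5499 t 18.6 q [-0.05  0.25  1.59  0.    1.3  -0.03] F [-0.5 -0.2  1. ] gw 0.995
dp [0.0017, 0.0006, 0.0149] yaw 0.0011
```

View pics/w4.png

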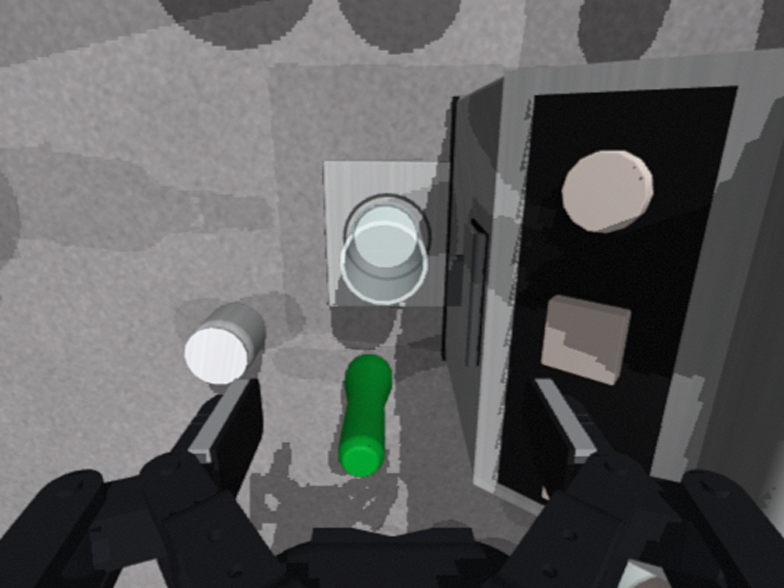

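The picture shows the jar upright, its base (386,237) inside the ring. The round key's top is at (607,192) and the square key's at (588,340). The visible knuckles reach about ±68 mm, so lid clearance isn't certain, and I'll approach the square key slowly while watching the force.

Run:
```python
from h import *
P=params('w4.png')
f=lambda n,u,v,z:print(n,np.round(atz(P,u/1.4,v/1.4,z),4))
f('round',607,192,.2027);f('square',588,341,.2027)
f('edgeA',503,77,.165);f('edgeB',476,483,.165);f('panTopA',736,88,.222)
f('jarrim',385,261,.093);f('jarbase',386,237,.011);f('ring',387,236,.008)
# finger tip in tool frame for assumed y=.0425 inner
C=np.array([[0,-.947,-.322],[1,0,0],[0,-.322,.947]]);o=np.array([.084,0,-.143])
for n,u,v in [('in',537,380),('out',553,380),('in2',577,462),('out2',592,452),('knL',720,475)]:
    d=C@np.array([(u/1.4-P['cx'])/P['fx'],(v/1.4-P['cy'])/P['fy'],1])
    print(n,[np.round((o+d*(x-o[0])/d[0])*1e3).astype(int).tolist() for x in (-.011,0,.011)])
```

```text
round [0.6158 0.0745 0.2027]
square [0.6159 0.0144 0.2027]
edgeA [0.5838 0.1176 0.165 ]
edgeB [ 0.5806 -0.0902  0.165 ]
panTopA [0.642  0.1074 0.222 ]
jarrim [0.5313 0.0199 0.093 ]
jarbase [0.5308 0.0174 0.011 ]
ring [0.5316 0.0175 0.008 ]
in [[-11, 59, 21], [0, 52, 2], [11, 45, -17]]
out [[-11, 65, 21], [0, 58, 2], [11, 50, -17]]
in2 [[-11, 56, -28], [0, 50, -41], [11, 43, -54]]
out2 [[-11, 63, -23], [0, 56, -37], [11, 48, -51]]
knL [[-11, 96, -33], [0, 85, -46], [11, 74, -59]]
```

{"method": "apply_moves", "body": {"steps": [{"dp": [0.001, 0.007, 0.015], "yaw": 0, "jaw": 0.085}, {"dp": [0.001, 0.0135, 0.0305], "yaw": 0, "jaw": 0.085}, {"dp": [0.001, 0.0155, 0.033], "yaw": 0, "jaw": 0.085}, {"dp": [0.001, 0.0175, 0.0355], "yaw": 0, "jaw": 0.085}, {"dp": [0.001, 0.0185, 0.037], "yaw": 0, "jaw": 0.085}, {"dp": [0.001, 0.0185, 0.037], "yaw": 0, "jaw": 0.085}]}}

```text
t: 19.35
ee_pos: [0.5437, 0.0148, 0.1902]
orientation: [[0.022, 1.0, -0.02], [1.0, -0.021, 0.001], [0.001, -0.02, -1.0]]
ft_force: [-17.0, 1.2, 0.1]
gripper_width: 0.998
```

The gripper touched with -17 N along x before any key moved, so the open knuckles hit the lid edge. I'll back off. The knuckles stay about 65 mm out when the fingers are shut, so one of them can reach the keys below the lid while the body stays well in front. I'll check that outline next.

{"method": "apply_moves", "body": {"steps": [{"dp": [0, -0.015, 0], "yaw": 0, "jaw": 0.085}, {"dp": [0, -0.045, -0.02], "yaw": 0, "jaw": 0.085}, {"dp": [0, -0.055, -0.035], "yaw": 0, "jaw": 0.0}, {"dp": [0, -0.055, -0.035], "yaw": 0, "jaw": 0.0}, {"dp": [0, -0.055, -0.035], "yaw": 0, "jaw": 0.0}, {"dp": [0, -0.055, -0.035], "yaw": 0, "jaw": 0.0}, {"dp": [0, -0.055, -0.035], "yaw": 0, "jaw": 0.0}, {"dp": [0, -0.055, -0.035], "yaw": 0, "jaw": 0.0}]}}

```text
t: 20.35
ee_pos: [0.4985, 0.0152, 0.2285]
orientation: [[0.022, 1.0, -0.001], [1.0, -0.022, 0.0], [0.0, -0.001, -1.0]]
ft_force: [-0.2, 0.2, -0.3]
gripper_width: 0.002
```

```bash
python3 -c "
from h import *
snap('wrist','w5.png',scale=1.4)
to([.5,.0152,.22],np.pi/2-.022)
"
```

```text
at [0.4984 0.0152 0.2286] psi 1.5488 t 20.4 q [-0.05  0.2   1.66  0.    1.28 -0.03] F [ 0.1 -0.9  0.4] gw -0.003
dp [-0.0, 0.0016, 0.0086] yaw 0.0
```

View pics/w5.png

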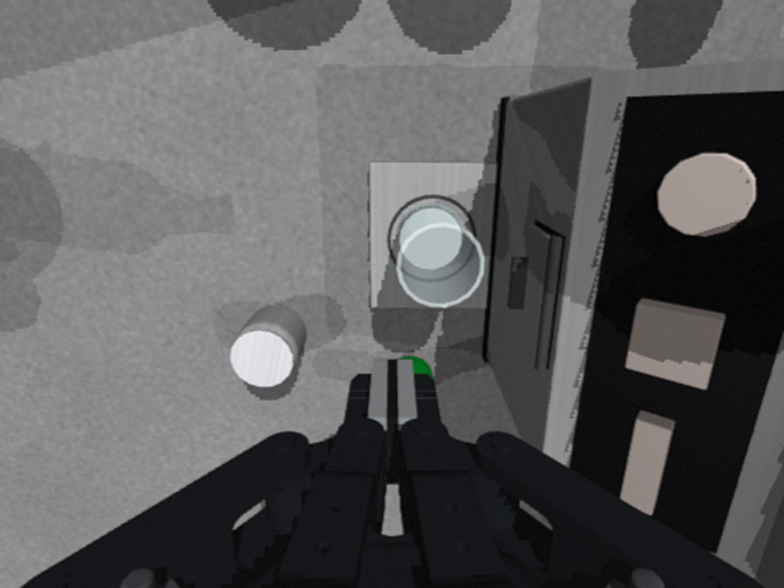

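The shut fingers' tips are at (392,360). The outer links slope from (500,433) out to about (760,585). I'll put these outlines into tool coordinates.

Run:
```python
from h import *
P=params('w5.png')
C=np.array([[0,-.947,-.322],[1,0,0],[0,-.322,.947]]);o=np.array([.084,0,-.143])
for lab,L in (('shut',[(437,378),(445,430),(490,432),(520,440),(600,487),(700,543),(760,583),(645,580)]),('open',[(640,455),(690,470),(720,475),(750,495),(784,530)])):
  for u,v in L:
    d=C@np.array([(u/1.4-P['cx'])/P['fx'],(v/1.4-P['cy'])/P['fy'],1])
    print(lab,u,v,[np.round((o+d*(x-o[0])/d[0])*1e3).astype(int).tolist() for x in (.007,.011,.015,.02)])
```

```text
shut 437 378 [[7, 15, -8], [11, 14, -15], [15, 13, -22], [20, 12, -31]]
shut 445 430 [[7, 15, -37], [11, 14, -42], [15, 13, -48], [20, 12, -54]]
shut 490 432 [[7, 27, -37], [11, 25, -43], [15, 24, -48], [20, 22, -55]]
shut 520 440 [[7, 34, -41], [11, 32, -46], [15, 30, -51], [20, 28, -58]]
shut 600 487 [[7, 48, -58], [11, 45, -62], [15, 43, -67], [20, 40, -72]]
shut 700 543 [[7, 61, -73], [11, 58, -77], [15, 55, -80], [20, 51, -85]]
shut 760 583 [[7, 66, -82], [11, 63, -85], [15, 60, -88], [20, 55, -92]]
shut 645 580 [[7, 46, -81], [11, 44, -84], [15, 41, -87], [20, 38, -91]]
open 640 455 [[7, 63, -47], [11, 59, -52], [15, 56, -57], [20, 52, -63]]
open 690 470 [[7, 72, -52], [11, 68, -57], [15, 64, -62], [20, 60, -68]]
open 720 475 [[7, 78, -54], [11, 74, -59], [15, 70, -63], [20, 65, -69]]
open 750 495 [[7, 80, -60], [11, 76, -65], [15, 72, -69], [20, 67, -74]]
open 784 530 [[7, 80, -70], [11, 76, -74], [15, 72, -77], [20, 67, -82]]
```

Shut, the link is a long slope. At about 65 mm opening the knuckle is a convex corner at roughly tool y 74 mm, 58 mm behind the TCP, with the finger about 35 mm further inboard. I'll approach the square key with that corner.

{"method": "apply_moves", "body": {"steps": [{"dp": [0, 0, 0.02], "yaw": 0, "jaw": 0.065}, {"dp": [0, 0.005, 0.045], "yaw": 0, "jaw": 0.065}, {"dp": [0, 0.012, 0.065], "yaw": 0, "jaw": 0.065}, {"dp": [0, 0.02, 0.074], "yaw": 0, "jaw": 0.065}, {"dp": [0, 0.0256, 0.0766], "yaw": 0, "jaw": 0.065}, {"dp": [0, 0.0256, 0.0766], "yaw": 0, "jaw": 0.065}, {"dp": [0, 0.0256, 0.0766], "yaw": 0, "jaw": 0.065}]}}

```text
t: 21.28
ee_pos: [0.5243, 0.0147, 0.153]
orientation: [[0.022, 1.0, 0.001], [1.0, -0.022, -0.0], [-0.0, 0.001, -1.0]]
ft_force: [0.4, -0.1, 0.2]
gripper_width: 0.765
```

{"method": "apply_moves", "body": {"steps": [{"dp": [0, 0.0012, 0.0016], "yaw": 0, "jaw": 0.065}, {"dp": [0, 0.0025, 0.0032], "yaw": 0, "jaw": 0.065}, {"dp": [0, 0.0037, 0.0047], "yaw": 0, "jaw": 0.065}, {"dp": [0, 0.0049, 0.0063], "yaw": 0, "jaw": 0.065}, {"dp": [0, 0.0049, 0.0063], "yaw": 0, "jaw": 0.065}]}}

```text
t: 21.9
ee_pos: [0.5289, 0.0146, 0.1458]
orientation: [[0.022, 1.0, -0.0], [1.0, -0.022, 0.0], [0.0, -0.0, -1.0]]
ft_force: [-0.1, -0.3, 0.9]
gripper_width: 0.759
```

```bash
python3 -c "
from h import *
snap('wrist','w6.png',scale=1.4)
to([.5335,.0152,.14],np.pi/2-.022)
"
```

```text
at [0.5288 0.0146 0.1459] psi 1.5488 t 21.95 q [-0.05  0.33  1.72 -0.    1.1  -0.03] F [-0.6  0.6 -0.2] gw 0.762
dp [0.0008, 0.0046, 0.0059] yaw 0.0
```

View pics/w6.png

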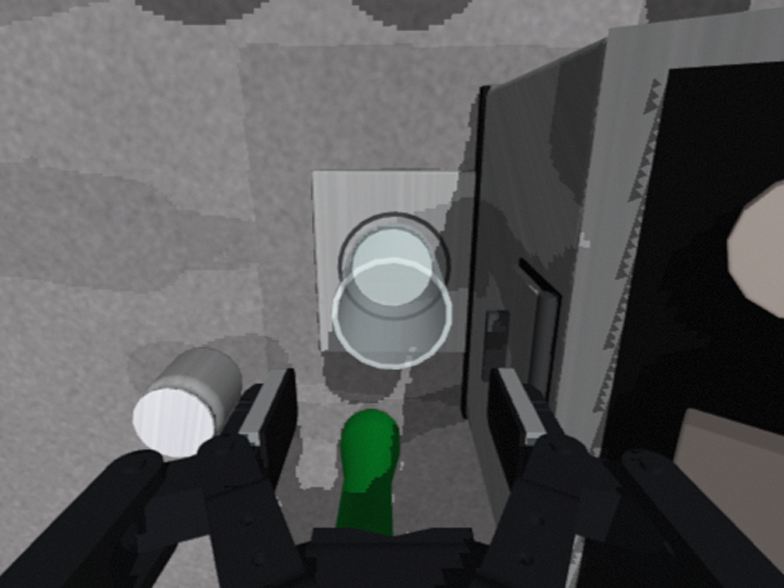

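The jar stands square inside the ring. The finger is clear of the front face, and the knuckle at (650–700,460) is next to the square key at the right (top corner at (685,410)). I'll carry on along the key's normal.

{"method": "apply_moves", "body": {"steps": [{"dp": [0, 0.0012, 0.0016], "yaw": 0, "jaw": 0.065}, {"dp": [0, 0.0025, 0.0032], "yaw": 0, "jaw": 0.065}, {"dp": [0, 0.0037, 0.0047], "yaw": 0, "jaw": 0.065}, {"dp": [0, 0.0043, 0.0055], "yaw": 0, "jaw": 0.065}, {"dp": [0, 0.0043, 0.0055], "yaw": 0, "jaw": 0.065}]}}

```text
t: 22.58
ee_pos: [0.5309, 0.0145, 0.143]
orientation: [[0.022, 1.0, -0.002], [1.0, -0.022, -0.0], [-0.0, -0.002, -1.0]]
ft_force: [-12.2, 0.2, 22.1]
gripper_width: 0.759
```

```bash
python3 -c "
from h import *
snap('wrist','w7.png')
to([.5335,.0152,.14],np.pi/2-.022)
"
```

```text
at [0.5309 0.0145 0.143 ] psi 1.549 t 22.62 q [-0.05  0.33  1.72 -0.    1.09 -0.03] F [-11.1  -0.4  21.6] gw 0.759
dp [0.0007, 0.0026, 0.003] yaw 0.0002
```

{"method": "apply_moves", "body": {"steps": [{"dp": [0, -0.0012, -0.0016], "yaw": 0, "jaw": 0.065}, {"dp": [0, -0.0012, -0.0016], "yaw": 0, "jaw": 0.065}]}}

```text
t: 22.88
ee_pos: [0.5306, 0.0146, 0.1433]
orientation: [[0.022, 1.0, -0.001], [1.0, -0.022, -0.0], [-0.0, -0.001, -1.0]]
ft_force: [-5.5, -0.4, 11.2]
gripper_width: 0.762
```

{"method": "apply_moves", "body": {"steps": [{"dp": [0, -0.0009, -0.0012], "yaw": 0, "jaw": 0.065}, {"dp": [0, -0.0009, -0.0012], "yaw": 0, "jaw": 0.065}]}}

```text
t: 23.12
ee_pos: [0.5305, 0.0145, 0.1435]
orientation: [[0.022, 1.0, -0.001], [1.0, -0.022, 0.0], [-0.0, -0.001, -1.0]]
ft_force: [-2.9, -0.1, 5.3]
gripper_width: 0.763
```

{"method": "apply_moves", "body": {"steps": [{"dp": [0, -0.0009, -0.0012], "yaw": 0, "jaw": 0.065}, {"dp": [0, -0.0009, -0.0012], "yaw": 0, "jaw": 0.065}]}}

```text
t: 23.38
ee_pos: [0.5307, 0.0145, 0.1444]
orientation: [[0.022, 1.0, 0.001], [1.0, -0.022, 0.0], [0.0, 0.001, -1.0]]
ft_force: [0.3, 0.2, 0.7]
gripper_width: 0.759
```

```bash
python3 -c "
from h import *
snap('wrist','w8.png')
a,b,c=[cv2.imread('pics/raw_w%d.png'%i)[230:420,400:560] for i in (6,7,8)]
im=np.hstack([cv2.resize(k,None,fx=1.66,fy=3,interpolation=cv2.INTER_CUBIC) for k in (a,b,c)])
im=np.clip(im.astype(float)*2,0,255).astype(np.uint8)
cv2.imwrite('pics/cmp.png',im);print(im.shape)
to([.5335,.0152,.14],np.pi/2-.022)
"
```

```text
(570, 798, 3)
at [0.5307 0.0145 0.1443] psi 1.5488 t 23.43 q [-0.05  0.33  1.72  0.    1.09 -0.03] F [0.1 0.2 0.5] gw 0.759
dp [0.0007, 0.0028, 0.0043] yaw 0.0
```

View pics/cmp.png

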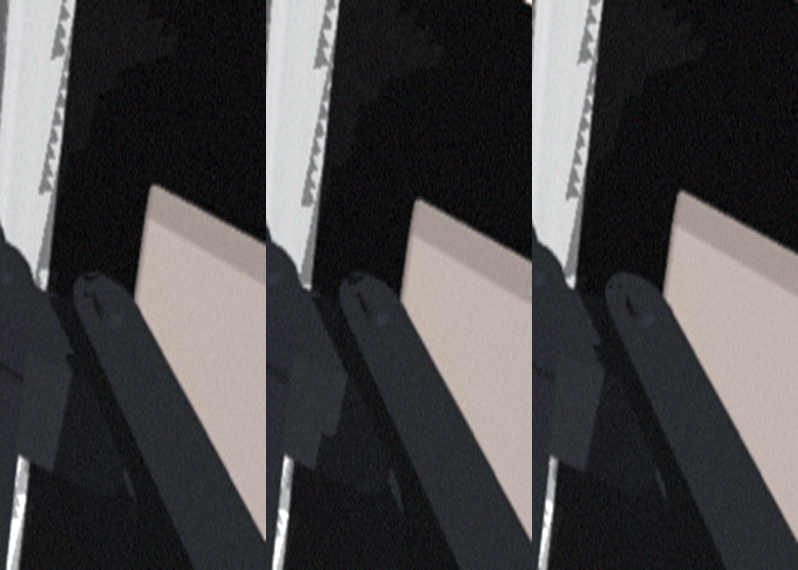

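The square key didn't move: its corner stays put relative to the panel. What touched was the finger's back against the container's front edge, so the knuckle can't reach. A better geometry is fully open fingers with the jaw line about 70° off the container's x axis. A fingertip corner then leads, and the knuckle and body stay in front of the lid.

{"method": "apply_moves", "body": {"steps": [{"dp": [0, -0.03, -0.03], "yaw": 0, "jaw": 0.085}, {"dp": [-0.01, -0.04, -0.055], "yaw": -0.18, "jaw": 0.085}, {"dp": [-0.02, -0.04, -0.06], "yaw": -0.36, "jaw": 0.085}, {"dp": [-0.03, -0.035, -0.06], "yaw": -0.54, "jaw": 0.085}, {"dp": [-0.04, -0.03, -0.06], "yaw": -0.72, "jaw": 0.085}, {"dp": [-0.0405, -0.02, -0.06], "yaw": -0.9, "jaw": 0.085}, {"dp": [-0.0405, 0, -0.055], "yaw": -1.08, "jaw": 0.085}, {"dp": [-0.0405, 0.015, -0.055], "yaw": -1.221, "jaw": 0.085}, {"dp": [-0.0405, 0.03, -0.053], "yaw": -1.221, "jaw": 0.085}, {"dp": [-0.0405, 0.0349, -0.0496], "yaw": -1.221, "jaw": 0.085}]}}

```text
t: 24.68
ee_pos: [0.5654, -0.0268, 0.1938]
orientation: [[-0.931, 0.365, 0.001], [0.365, 0.931, -0.0], [-0.001, 0.0, -1.0]]
ft_force: [0.0, -0.0, 1.4]
gripper_width: 0.997
```

```bash
cat >> h.py <<'E'
ORG=np.array([.613,.0143,.2027])            # square key top; bar/round at -/+60 along EY
EX=np.array([np.cos(-.022),np.sin(-.022),0]);EY=np.array([-EX[1],EX[0],0]);N=.616*EX-np.array([0,0,.788])
def nrm(s=.01):
    R=manip.get_obs()['orientation'];print('per',s,'m along press:',np.round(R.T@N*s,5).tolist())
E
python3 -c "
from h import *
to([.5647,-.0267,.194],2.77);nrm()"
```

```text
at [ 0.5654 -0.0268  0.1938] psi 2.7676 t 24.68 q [-0.12  0.33  1.58 -0.    1.24 -1.32] F [ 0.  -0.   1.4] gw 0.997
dp [0.0007, -0.0002, -0.0002] yaw -0.0024
per 0.01 m along press: [-0.00578, 0.00212, 0.00788]
```

{"method": "apply_moves", "body": {"steps": [{"dp": [-0.0017, 0.0006, 0.0024], "yaw": 0, "jaw": 0.085}, {"dp": [-0.0035, 0.0013, 0.0047], "yaw": 0, "jaw": 0.085}, {"dp": [-0.0052, 0.0019, 0.0071], "yaw": 0, "jaw": 0.085}, {"dp": [-0.0069, 0.0025, 0.0095], "yaw": 0, "jaw": 0.085}, {"dp": [-0.0069, 0.0025, 0.0095], "yaw": 0, "jaw": 0.085}]}}

```text
t: 25.3
ee_pos: [0.5714, -0.0269, 0.1844]
orientation: [[-0.932, 0.363, -0.0], [0.363, 0.932, 0.0], [0.0, -0.0, -1.0]]
ft_force: [0.4, 0.9, -0.1]
gripper_width: 0.995
```

{"method": "apply_moves", "body": {"steps": [{"dp": [-0.0012, 0.0004, 0.0016], "yaw": 0, "jaw": 0.085}, {"dp": [-0.0023, 0.0008, 0.0032], "yaw": 0, "jaw": 0.085}, {"dp": [-0.0023, 0.0008, 0.0032], "yaw": 0, "jaw": 0.085}]}}

```text
t: 25.68
ee_pos: [0.5739, -0.027, 0.1812]
orientation: [[-0.932, 0.363, -0.0], [0.363, 0.932, 0.0], [0.0, -0.0, -1.0]]
ft_force: [-0.2, 0.1, 0.2]
gripper_width: 0.994
```

{"method": "apply_moves", "body": {"steps": [{"dp": [-0.0012, 0.0004, 0.0016], "yaw": 0, "jaw": 0.085}, {"dp": [-0.0023, 0.0008, 0.0032], "yaw": 0, "jaw": 0.085}, {"dp": [-0.0023, 0.0008, 0.0032], "yaw": 0, "jaw": 0.085}]}}

```text
t: 26.05
ee_pos: [0.5763, -0.027, 0.1783]
orientation: [[-0.932, 0.363, -0.0], [0.363, 0.932, 0.0], [0.0, -0.0, -1.0]]
ft_force: [-0.9, -0.8, 3.2]
gripper_width: 0.998
```

{"method": "apply_moves", "body": {"steps": [{"dp": [-0.0012, 0.0004, 0.0016], "yaw": 0, "jaw": 0.085}, {"dp": [-0.0012, 0.0004, 0.0016], "yaw": 0, "jaw": 0.085}]}}

```text
t: 26.3
ee_pos: [0.5775, -0.0271, 0.1766]
orientation: [[-0.932, 0.363, -0.0], [0.363, 0.932, 0.0], [0.0, 0.0, -1.0]]
ft_force: [-1.9, -0.8, 2.8]
gripper_width: 0.992
```

The force is soft and along the key's normal, about 3.4 N, which matches the key's spring. I'll press on to the stop.

{"method": "apply_moves", "body": {"steps": [{"dp": [-0.0012, 0.0004, 0.0016], "yaw": 0, "jaw": 0.085}, {"dp": [-0.0017, 0.0006, 0.0024], "yaw": 0, "jaw": 0.085}, {"dp": [-0.0017, 0.0006, 0.0024], "yaw": 0, "jaw": 0.085}]}}

```text
t: 26.68
ee_pos: [0.579, -0.0271, 0.1747]
orientation: [[-0.932, 0.363, -0.001], [0.363, 0.932, 0.0], [0.001, -0.0, -1.0]]
ft_force: [-4.8, 0.4, 7.7]
gripper_width: 0.993
```

{"method": "apply_moves", "body": {"steps": [{"dp": [-0.0009, 0.0003, 0.0012], "yaw": 0, "jaw": 0.085}, {"dp": [-0.0012, 0.0004, 0.0016], "yaw": 0, "jaw": 0.085}, {"dp": [-0.0012, 0.0004, 0.0016], "yaw": 0, "jaw": 0.085}]}}

```text
t: 27.05
ee_pos: [0.5793, -0.0271, 0.1742]
orientation: [[-0.932, 0.363, -0.002], [0.363, 0.932, 0.0], [0.002, -0.0, -1.0]]
ft_force: [-8.4, 0.1, 15.0]
gripper_width: 0.993
```

The square key reached its stop, about 7 mm of travel with the force rising sharply to 17 N. I'll release it and shift to the round key.

{"method": "apply_moves", "body": {"steps": [{"dp": [0.0035, -0.0013, -0.0047], "yaw": 0, "jaw": 0.085}, {"dp": [0.007, -0.0025, -0.0095], "yaw": 0, "jaw": 0.085}, {"dp": [0.0098, -0.0036, -0.0134], "yaw": 0, "jaw": 0.085}, {"dp": [0.0098, -0.0036, -0.0134], "yaw": 0, "jaw": 0.085}, {"dp": [0.016, 0.012, -0.0146], "yaw": 0, "jaw": 0.085}, {"dp": [0.022, 0.032, -0.0146], "yaw": 0, "jaw": 0.085}, {"dp": [0.0276, 0.0495, -0.0146], "yaw": 0, "jaw": 0.085}, {"dp": [0.0276, 0.0495, -0.0146], "yaw": 0, "jaw": 0.085}]}}

```text
t: 28.05
ee_pos: [0.573, 0.031, 0.1871]
orientation: [[-0.933, 0.36, -0.0], [0.36, 0.933, 0.0], [0.0, 0.0, -1.0]]
ft_force: [0.2, -0.1, 0.2]
gripper_width: 0.995
```

{"method": "apply_moves", "body": {"steps": [{"dp": [-0.0017, 0.0006, 0.0024], "yaw": 0, "jaw": 0.085}, {"dp": [-0.0035, 0.0013, 0.0047], "yaw": 0, "jaw": 0.085}, {"dp": [-0.0046, 0.0017, 0.0063], "yaw": 0, "jaw": 0.085}, {"dp": [-0.0046, 0.0017, 0.0063], "yaw": 0, "jaw": 0.085}]}}

```text
t: 28.55
ee_pos: [0.5779, 0.0284, 0.1808]
orientation: [[-0.931, 0.364, -0.0], [0.364, 0.931, 0.0], [0.0, -0.0, -1.0]]
ft_force: [-1.0, 0.5, 1.1]
gripper_width: 0.992
```

{"method": "apply_moves", "body": {"steps": [{"dp": [-0.0012, 0.0004, 0.0016], "yaw": 0, "jaw": 0.085}, {"dp": [-0.0017, 0.0006, 0.0024], "yaw": 0, "jaw": 0.085}, {"dp": [-0.0017, 0.0006, 0.0024], "yaw": 0, "jaw": 0.085}]}}

```text
t: 28.92
ee_pos: [0.5797, 0.0285, 0.1786]
orientation: [[-0.932, 0.363, 0.0], [0.363, 0.932, -0.0], [-0.0, -0.0, -1.0]]
ft_force: [-1.2, -1.1, 3.6]
gripper_width: 0.995
```

Contact, soft spring. I'll press on.

{"method": "apply_moves", "body": {"steps": [{"dp": [-0.0012, 0.0004, 0.0016], "yaw": 0, "jaw": 0.085}, {"dp": [-0.0023, 0.0008, 0.0032], "yaw": 0, "jaw": 0.085}, {"dp": [-0.0035, 0.0013, 0.0047], "yaw": 0, "jaw": 0.085}, {"dp": [-0.0035, 0.0013, 0.0047], "yaw": 0, "jaw": 0.085}]}}

```text
t: 29.42
ee_pos: [0.582, 0.0285, 0.1754]
orientation: [[-0.932, 0.363, -0.002], [0.363, 0.932, -0.0], [0.001, -0.001, -1.0]]
ft_force: [-8.7, -1.8, 14.3]
gripper_width: 0.994
```

{"method": "apply_moves", "body": {"steps": [{"dp": [-0.0006, 0.0002, 0.0008], "yaw": 0, "jaw": 0.085}, {"dp": [-0.0006, 0.0002, 0.0008], "yaw": 0, "jaw": 0.085}]}}

```text
t: 29.68
ee_pos: [0.5822, 0.0285, 0.1752]
orientation: [[-0.932, 0.363, -0.002], [0.363, 0.932, -0.0], [0.002, -0.001, -1.0]]
ft_force: [-11.4, -2.1, 18.2]
gripper_width: 0.998
```

The round key also reached its stop, 22 N in the same plane. For the bar key I'll release, turn to about 80° and come from the container's right edge, so the body stays beside the lid.

{"method": "apply_moves", "body": {"steps": [{"dp": [0.0035, -0.0013, -0.0047], "yaw": 0, "jaw": 0.085}, {"dp": [0.007, -0.0025, -0.0095], "yaw": 0, "jaw": 0.085}, {"dp": [0.0116, -0.0042, -0.0158], "yaw": 0, "jaw": 0.085}, {"dp": [0.0116, -0.0042, -0.0158], "yaw": 0, "jaw": 0.085}, {"dp": [0.02, -0.0242, -0.0158], "yaw": 0, "jaw": 0.085}, {"dp": [0.012, -0.05, -0.0158], "yaw": -0.06, "jaw": 0.085}, {"dp": [0.004, -0.08, -0.0158], "yaw": -0.12, "jaw": 0.085}, {"dp": [-0.004, -0.11, -0.0158], "yaw": -0.175, "jaw": 0.085}, {"dp": [-0.012, -0.135, -0.0158], "yaw": -0.175, "jaw": 0.085}, {"dp": [-0.012, -0.135, -0.0158], "yaw": -0.175, "jaw": 0.085}]}}

```text
t: 30.92
ee_pos: [0.545, -0.1037, 0.1884]
orientation: [[-0.98, 0.199, -0.001], [0.199, 0.98, -0.0], [0.001, -0.001, -1.0]]
ft_force: [0.6, 0.1, 0.0]
gripper_width: 0.994
```

```bash
python3 -c "
from h import *
to([.5789,-.1153,.1953],2.945);nrm()"
```

```text
at [ 0.545  -0.1037  0.1884] psi 2.9417 t 30.93 q [-0.26  0.32  1.61 -0.    1.22 -1.63] F [0.6 0.1 0. ] gw 0.994
dp [-0.0355, -0.0047, -0.0069] yaw -0.0033
per 0.01 m along press: [-0.00607, 0.00109, 0.00787]
```

{"method": "apply_moves", "body": {"steps": [{"dp": [0, -0.005, -0.007], "yaw": 0, "jaw": 0.085}, {"dp": [-0.012, -0.005, -0.007], "yaw": 0, "jaw": 0.085}, {"dp": [-0.025, -0.005, -0.007], "yaw": 0, "jaw": 0.085}, {"dp": [-0.0355, -0.005, -0.007], "yaw": 0, "jaw": 0.085}, {"dp": [-0.0355, -0.005, -0.007], "yaw": 0, "jaw": 0.085}]}}

```text
t: 31.55
ee_pos: [0.5813, -0.1132, 0.1954]
orientation: [[-0.981, 0.195, 0.0], [0.195, 0.981, 0.0], [-0.0, 0.0, -1.0]]
ft_force: [-0.2, 0.9, 0.6]
gripper_width: 0.995
```

{"method": "apply_moves", "body": {"steps": [{"dp": [-0.0018, 0.0003, 0.0024], "yaw": 0, "jaw": 0.085}, {"dp": [-0.0036, 0.0007, 0.0047], "yaw": 0, "jaw": 0.085}, {"dp": [-0.0055, 0.001, 0.0071], "yaw": 0, "jaw": 0.085}, {"dp": [-0.0055, 0.001, 0.0071], "yaw": 0, "jaw": 0.085}]}}

```text
t: 32.05
ee_pos: [0.5854, -0.1134, 0.1884]
orientation: [[-0.981, 0.196, -0.0], [0.196, 0.981, 0.0], [0.001, 0.0, -1.0]]
ft_force: [0.1, -0.6, 0.3]
gripper_width: 0.998
```

{"method": "apply_moves", "body": {"steps": [{"dp": [-0.0012, 0.0002, 0.0016], "yaw": 0, "jaw": 0.085}, {"dp": [-0.0024, 0.0004, 0.0032], "yaw": 0, "jaw": 0.085}, {"dp": [-0.0024, 0.0004, 0.0032], "yaw": 0, "jaw": 0.085}]}}

```text
t: 32.42
ee_pos: [0.588, -0.1135, 0.1856]
orientation: [[-0.981, 0.195, -0.0], [0.195, 0.981, -0.0], [0.0, -0.0, -1.0]]
ft_force: [-0.3, 0.0, 2.6]
gripper_width: 0.994
```

Contact came at the predicted place. I'll press slowly, watching the force.

```bash
python3 -c "
from h import *
snap('wrist','b0.png')"
```

{"method": "apply_moves", "body": {"steps": [{"dp": [-0.0012, 0.0002, 0.0016], "yaw": 0, "jaw": 0.085}, {"dp": [-0.0024, 0.0004, 0.0032], "yaw": 0, "jaw": 0.085}, {"dp": [-0.0024, 0.0004, 0.0032], "yaw": 0, "jaw": 0.085}]}}

```text
t: 32.85
ee_pos: [0.5895, -0.1135, 0.1823]
orientation: [[-0.981, 0.195, -0.002], [0.195, 0.981, 0.0], [0.002, -0.0, -1.0]]
ft_force: [-5.1, 0.3, 3.8]
gripper_width: 0.997
```

{"method": "apply_moves", "body": {"steps": [{"dp": [-0.0012, 0.0002, 0.0016], "yaw": 0, "jaw": 0.085}, {"dp": [-0.0024, 0.0004, 0.0032], "yaw": 0, "jaw": 0.085}, {"dp": [-0.0024, 0.0004, 0.0032], "yaw": 0, "jaw": 0.085}]}}

```text
t: 33.22
ee_pos: [0.5891, -0.1132, 0.1786]
orientation: [[-0.981, 0.194, -0.007], [0.194, 0.981, 0.001], [0.007, -0.001, -1.0]]
ft_force: [-12.3, -0.0, 6.0]
gripper_width: 0.999
```

The motion along x is now blocked by the lid at about 7 N, which is harmless, while the bar still travels, about 6.6 mm so far. I'll finish straight down.

{"method": "apply_moves", "body": {"steps": [{"dp": [0, 0, 0.0015], "yaw": 0, "jaw": 0.085}, {"dp": [0, 0, 0.002], "yaw": 0, "jaw": 0.085}]}}

```text
t: 33.48
ee_pos: [0.5893, -0.1132, 0.1775]
orientation: [[-0.981, 0.194, -0.006], [0.194, 0.981, 0.001], [0.006, -0.0, -1.0]]
ft_force: [-13.4, 0.0, 12.7]
gripper_width: 0.994
```

```bash
python3 -c "
from h import *
snap('wrist','b1.png'); a=cv2.imread('pics/raw_b0.png').astype(int);b=cv2.imread('pics/raw_b1.png').astype(int)
o=manip.get_obs();print(o['t'],np.round(o['ft_force'],1),np.round(o['ee_pos'],4))
d=np.abs(a-b).sum(2)>60
print(d.sum(),[(int(i*60),int(j*70),int(d[i*60:i*60+60,j*70:j*70+70].sum())) for i in range(7) for j in range(8) if d[i*60:i*60+60,j*70:j*70+70].sum()>150])
P=manip.camera_params('wrist')
C=np.array([.5815,.0123,0])
for n,p in (('hatch top mid',C+[0,0,.157]),('open edge L',C-.035*EX+.033*EY+[0,0,.131]),('open edge R',C-.035*EX-.033*EY+[0,0,.131]),('closed low R',C-.033*EY+[0,0,.117])): print(n,proj(P,p).round())
"
```

```text
33.525 [-12.7  -0.1  10.6] [ 0.5893 -0.1132  0.1775]
28368 [(0, 350, 284), (0, 420, 544), (60, 140, 216), (60, 210, 301), (60, 280, 262), (60, 350, 706), (60, 420, 1091), (60, 490, 1298), (120, 0, 239), (120, 70, 274), (120, 210, 247), (120, 280, 392), (120, 350, 519), (120, 420, 3190), (120, 490, 3971), (180, 0, 1036), (180, 70, 412), (180, 280, 186), (180, 350, 490), (180, 420, 2032), (180, 490, 2029), (240, 0, 874), (240, 70, 622), (240, 280, 268), (240, 350, 659), (240, 420, 794), (240, 490, 1161), (300, 0, 195), (300, 140, 454), (300, 210, 549), (300, 280, 442), (300, 350, 176), (300, 420, 587), (300, 490, 709), (360, 70, 186), (360, 140, 329)]
hatch top mid [512. 196.]
open edge L [545. 113.]
open edge R [425. 134.]
closed low R [418. 186.]
```

The large change lies exactly where the open flap's edge projects, and the force is rising at the stop. I'll push slightly more and hold for over a second.

{"method": "apply_moves", "body": {"steps": [{"dp": [0, 0, 0.001], "yaw": 0, "jaw": 0.085}, {"dp": [0, 0, 0.0015], "yaw": 0, "jaw": 0.085}, {"dp": [0, 0, 0.0015], "yaw": 0, "jaw": 0.085}, {"dp": [0, 0, 0.0015], "yaw": 0, "jaw": 0.085}, {"dp": [0, 0, 0.0015], "yaw": 0, "jaw": 0.085}, {"dp": [0, 0, 0.0015], "yaw": 0, "jaw": 0.085}, {"dp": [0, 0, 0.0015], "yaw": 0, "jaw": 0.085}, {"dp": [0, 0, 0.0015], "yaw": 0, "jaw": 0.085}, {"dp": [0, 0, 0.0015], "yaw": 0, "jaw": 0.085}, {"dp": [0, 0, 0.0015], "yaw": 0, "jaw": 0.085}]}}

```text
t: 34.78
ee_pos: [0.5894, -0.1132, 0.1771]
orientation: [[-0.981, 0.194, -0.005], [0.194, 0.981, 0.001], [0.005, -0.0, -1.0]]
ft_force: [-14.5, -0.2, 15.3]
gripper_width: 0.997
```

```bash
python3 -c "
from h import *
snap('wrist','b2.png')
a,b=[cv2.imread('pics/raw_b%d.png'%i)[60:330,250:560] for i in (0,2)]
im=np.clip(np.hstack([a,b]).astype(float)*1.7,0,255).astype(np.uint8);im=cv2.resize(im,None,fx=1.29,fy=1.6,interpolation=cv2.INTER_CUBIC)
cv2.imwrite('pics/bar.png',im)
to([.5893,-.1132,.1775])
"
```

```text
at [ 0.5894 -0.1133  0.1771] psi 2.9463 t 34.83 q [-0.26  0.39  1.52 -0.    1.23 -1.63] F [-15.5  -0.6  15.9] gw 0.998
dp [0.0001, 0.0, -0.0004] yaw 0.0
```

View pics/bar.png

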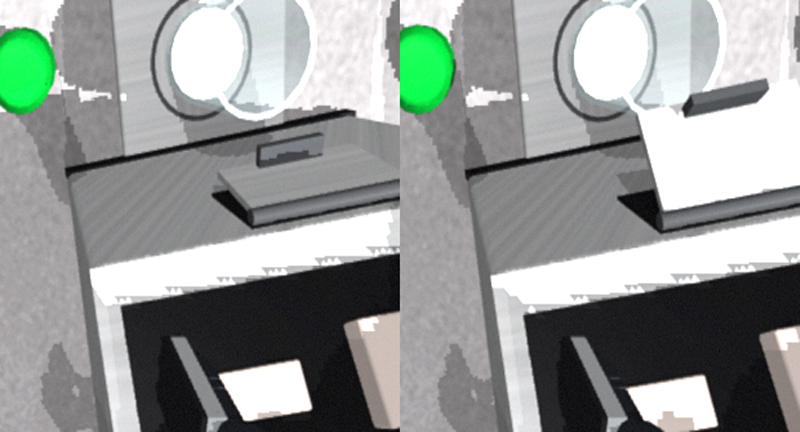

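The right half shows the hatch wide open over the jar, with its edge corner at about raw (434,127). I'll check the angle while still holding.

```bash
python3 -c "
from h import *
P=params('b2.png'); C=np.array([.5815,.0123,.157])
for a in (.6,.7,.8,.9,1.0): print(a,proj(P,C-.043*np.sin(a)*EX-.033*EY-[0,0,.043*np.cos(a)]).round(1))
for z in (.157,): print('hinge R',proj(P,C-.033*EY).round(1),'seen',250+(660-400)/1.29,60+215/1.6)
"
```

```text
0.6 [419.6 150. ]
0.7 [421.1 145. ]
0.8 [423.  140.4]
0.9 [425.1 136.1]
1.0 [427.6 132.3]
hinge R [448.6 206.1] seen 451.5503875968992 194.375
```

{"method": "apply_moves", "body": {"steps": [{"dp": [0, 0, 0.0005], "yaw": 0, "jaw": 0.085}, {"dp": [0, 0, 0.001], "yaw": 0, "jaw": 0.085}, {"dp": [0, 0, 0.001], "yaw": 0, "jaw": 0.085}, {"dp": [0, 0, 0.001], "yaw": 0, "jaw": 0.085}, {"dp": [0, 0, 0.001], "yaw": 0, "jaw": 0.085}]}}

```text
t: 35.45
ee_pos: [0.5895, -0.1132, 0.1764]
orientation: [[-0.981, 0.194, -0.005], [0.194, 0.981, 0.0], [0.005, -0.001, -1.0]]
ft_force: [-15.7, -0.9, 15.9]
gripper_width: 0.997
```

```bash
python3 -c "
from h import *
snap('wrist','b3.png'); a,b=[cv2.imread('pics/raw_b%d.png'%i).astype(int) for i in (2,3)]
d=np.abs(a-b).sum(2)>60; print(d.sum(), d[100:200,420:560].sum())
a,b=[cv2.imread('pics/raw_b%d.png'%i,0)[110:190,430:540].astype(np.float32) for i in (2,3)]
print(cv2.phaseCorrelate(a,b))"
```

```text
2881 457
((0.5104932444959189, 0.057247236489075704), 0.9815657947460811)
```

{"method": "apply_moves", "body": {"steps": [{"dp": [0.003, -0.0005, -0.004], "yaw": 0, "jaw": 0.085}, {"dp": [0.006, -0.001, -0.008], "yaw": 0, "jaw": 0.085}, {"dp": [0.012, -0.002, -0.016], "yaw": 0, "jaw": 0.085}, {"dp": [0.02, -0.002, -0.026], "yaw": 0, "jaw": 0.085}, {"dp": [0.05, -0.005, -0.05], "yaw": 0, "jaw": 0.085}, {"dp": [0.09, -0.02, -0.08], "yaw": 0, "jaw": 0.085}, {"dp": [0.11, -0.07, -0.1], "yaw": 0, "jaw": 0.085}, {"dp": [0.11, -0.12, -0.1], "yaw": 0, "jaw": 0.085}, {"dp": [0.11, -0.17, -0.1], "yaw": 0, "jaw": 0.085}, {"dp": [0.11, -0.2, -0.1], "yaw": 0, "jaw": 0.085}]}}

```text
t: 36.75
ee_pos: [0.4454, -0.2907, 0.2755]
orientation: [[-0.98, 0.197, 0.002], [0.197, 0.98, -0.002], [-0.002, -0.001, -1.0]]
ft_force: [0.1, 0.3, -0.4]
gripper_width: 0.996
```

```bash
python3 -c "
from h import *
snap('top','fin.png'); snap('scene','fins.png')
a=cv2.imread('pics/raw_top0.png').astype(int);b=cv2.imread('pics/raw_fin.png').astype(int)
d=(np.abs(a-b).sum(2)>70).astype(np.uint8)
n,l,s,c=cv2.connectedComponentsWithStats(cv2.morphologyEx(d,cv2.MORPH_OPEN,np.ones((2,2),np.uint8)))
for i in range(1,n):
    if s[i,4]>12: print(s[i].tolist())
T=params('fin.png')
g=lambda p: proj(T,p).round(1).tolist()
print('expect jar rim',g([.531,.0175,.093]),'pestle top',g([.444,.292,.141]),'green',g([.5145,-.109,.125]),'tin',g([.397,-.065,.055]))
o=manip.get_obs();print(o['t'],o['ee_pos'],o['ft_force'])
im=b[170:290,150:320].astype(np.uint8)
t0=cv2.cvtColor(b.astype(np.uint8),cv2.COLOR_BGR2GRAY)
# pestle top: bright disc in mortar
x,y=map(int,g([.444,.292,.141])); print(t0[y-9:y+10:3,x-9:x+10:3])
"
```

```text
[401, 173, 97, 103, 4278]
[270, 180, 5, 10, 30]
[322, 189, 9, 4, 23]
[400, 202, 8, 6, 30]
[265, 213, 33, 28, 613]
[256, 214, 8, 27, 108]
[390, 214, 10, 5, 24]
[312, 225, 248, 195, 18394]
[302, 230, 10, 6, 32]
[309, 239, 14, 10, 79]
[273, 241, 22, 7, 73]
[255, 242, 8, 5, 26]
[300, 244, 7, 3, 17]
[164, 248, 11, 11, 84]
[175, 251, 20, 17, 196]
[271, 259, 12, 5, 45]
[458, 284, 13, 7, 60]
[259, 295, 6, 9, 28]
[257, 323, 6, 4, 15]
[202, 328, 104, 92, 3790]
[290, 355, 22, 15, 181]
[263, 363, 12, 8, 56]
[285, 371, 47, 26, 215]
[262, 387, 14, 4, 32]
[335, 400, 27, 20, 120]
[375, 402, 11, 18, 65]
[527, 409, 9, 11, 42]
[548, 415, 12, 5, 32]
expect jar rim [273.8, 222.3] pestle top [168.3, 251.2] green [320.7, 226.3] tin [303.5, 272.7]
36.85 [ 0.44551049 -0.29145358  0.27507913] [ 0.03134582  0.24417712 -0.84897585]
[[ 58  63  62  52  60  72  67]
 [ 64  61  61  70  70  69  74]
 [ 58  61 115 149 128  62  66]
 [ 55  55 153 146 149  79  53]
 [ 58  57 149 141 144  78  60]
 [ 60  58  80  97  84  64  66]
 [ 54  59  71  82  90  78  70]]
```

```bash
python3 -c "
from h import *
print(manip.sign_off())"
```

```text
the job is handed in; nothing more can be done
None
```

I finished the job and handed it in at about 37 s of robot time. All the steps were done in the order asked, but the gripper touched the container three times on the way.

- **Pestle:** it stands foot down in the mortar. I lowered it in 1 mm steps until it touched at about 8 N, and the last top picture shows its top where an upright pestle's should be.
- **Jar:** it stands upright inside the ring, about 2 mm from the centre by the wrist camera.
- **Square and round keys:** each was pressed about 7 mm to its stop with a fingertip corner, and released before the next.
- **Bar key:** it was held fully in for about 2 s. A picture during the hold shows the hatch open over the jar, at about 0.9 rad, and then I let go.

**Contacts with the container:**
- The first approach to the square key touched the lid edge at about 17 N.
- A second try pressed a finger on the container's front edge at about 25 N without moving the key.
- While I pressed the bar, the gripper leaned on the lid with about 10 N.

All of these stayed under the 40 N limit, and the container is fixed.

**Not checked as closely:**
- I had used up the picture views, so I checked the final state only by comparing images in code.
- In that comparison the changes matched the moved objects, the arm and shadows; I didn't trace every small one. A small one at the square key I took for a shadow.
- I didn't measure the hatch closing or the keys coming back up. I relied on the springs and on seeing no change at the front face.

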